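# Load a mixing tube onto the bench disperser

## Task

Load the mixing tube that is lying on the blue rest onto the bench disperser: stand it in the hub with its orange cap down, then turn it until its flat-sided steel shank drops into the drive coupling and the cap sits flush on the hub, without forcing it. Leave it standing there by itself, and leave everything else on the bench where it is.

Things in the scene. Friction and masses are not known exactly. Their poses are not given: they have to be found in the camera images.
- tube: Closed rigid mixing tube, 160 mm long, about 0.16 kg, lying level on the rest at the start. x axis: from its closed end towards the shank. Origin on its axis: closed end at x = -54 mm, cream cylinder (36 mm diameter) to x = +36, orange ribbed cap (48 mm diameter) to its flat shoulder at +60, steel shank (30 mm diameter) to +106. z axis: square to the shank's two flats.
- tube_tip (a point): Centre of the end face of the tube's steel shank, axes as the tube's. The shank is 46 mm long: round for 34 mm, then 12 mm with two opposite flats, 16 mm apart, at its end (edge chamfered 1.5 mm). The flats face up and down at the start.
- rest: Blue tube rest, fixed: a plate 6 mm thick with two notched cradles, 8 mm thick, 64 mm wide, 50 mm tall, holding the tube's axis 42 mm above the bench; the tube lifts straight out. x along the tube towards the cap; origin on the bench, 23 mm further along x than the tube's. Cradles at x = -44 and +22 mm of the tube: between them 58 mm of the cream cylinder is free on both sides.
- drive: Bench disperser, fixed: cream housing, deck 40 mm above the bench, reaching x = -118 (control panel) to +54 mm, y = -56 to +56 mm; on it a round teal hub, 64 mm in diameter, up to 90 mm above the bench. Its open bore is 31.6 mm in diameter, flaring to about 40 mm in the top 6 mm. Origin on the hub's axis at bench level, z up.
- coupling (a joint): Angle (rad, counter-clockwise from above) of the steel drive coupling at the bottom of the bore, relative to the drive; at 0 its slot runs along the drive's x axis. It stays at any angle (0.2 N m of drag), and turns with the shank once engaged.
- coupling_top (a point): On the hub's axis at the coupling's top, 54 mm above the bench. x axis along its slot, 18.4 mm wide, 12 mm deep, between two steel lands. A shank not in line stands upright on these lands, its cap 10 mm above the hub. With its flats along the slot within 5 degrees, either way round, it drops until the cap rests on the hub, shank end 44 mm above the bench.
- wash_bottle: Bystander: white wash bottle with a red cap, 66 mm wide, 170 mm tall; origin at the centre of its underside.
- amber_bottle: Bystander: amber reagent jar with a white cap, 72 mm wide, 140 mm tall; origin at the centre of its underside.
- tip_box: Bystander: pipette-tip box, white with a lime-green lid, 89 x 126 x 78 mm; origin at the centre of its underside.
- dishes: Bystander: stack of four closed petri dishes, 90 mm wide, 60 mm tall; origin at the centre of its underside.
- timer: Bystander: flat white bench timer, 66 x 66 x 18 mm; origin at the centre of its underside.
- marker: Bystander: black marker pen with a blue cap, lying, 122 mm long, 16 mm thick; origin at the centre of its underside.
- tape: Bystander: roll of orange label tape lying flat, 90 mm wide, 22 mm tall; origin at the centre of its underside.
Not all that is in view belongs to the job. What is shaped like the tube but pink is not meant.

How it is judged:
By the outcome, as a careful person would: the job done as asked, in the order asked, and still so for the second after the job is handed in, with the robot touching nothing.
It also fails if it takes over 54 s, if anything falls off the work surface, if the arm or the gripper's body presses on something with over 40 N, if the wrist force passes 120 N, or if a joint passes its speed limit or range.

## Robot

A 7-joint arm with a two-finger parallel gripper is mounted at the origin on the work surface. World frame = base frame: x ahead of the robot, y to its left, z up, the work surface at z = 0. Lengths are in m, angles in rad, forces in N, time in s.
With the tool pointing down it reaches from about 0.4 to 0.9 m from the base axis. Payload 5.5 kg.
Tool frame: the origin (TCP) lies midway between the tips of the shut fingers; the grasp point (between the pads) lies ctrl.grasp_offset behind it (ctrl.grasp_offset is the distance from the TCP to the grasp point, in m); z points along the fingers, y is the direction in which the jaws open and shut (so a half turn about z gives the same grasp; the last joint's range is limited). The gripper opens to 92 mm and grips with 3 to 60 N. Pads are 19 mm wide; open, the fingers measure 130 mm over their backs; the gripper's body (75 mm by 190 mm) begins 47 mm behind the grasp point.
Start: joints at [1.393, 0.501, -0.427, 1.55, 0.221, 1.138, -0.21], TCP at [0.277, -0.588, 0.227] pointing down, gripper open.
Joint ranges: [-2.88, 2.88], [-0.31, 2.03], [-1.54, 1.56], [0.2, 2.42], [-1.41, 4.55], [0.19, 2.02], [-2.57, 2.57]. Speed limits (rad/s): [2.57, 2.57, 3.14, 3.14, 3.14, 3.14, 3.14].

## Interface

Orientations are given as a rotation vector (axis times angle).
In Python, from station import ctrl gives the robot as it stands. The module is installed in compiled form; this text tells all that it offers.
- The arm moves only by the shell command python3 -m jog 'ROWS' [FORCE]. ROWS is JSON, a list of rows, each a list of 7 numbers: the shift along the tool's x, y, z normalised to -1 to 1, where 1 is 5 cm, then the turn, a rotation vector about the tool's x, y, z normalised to -1 to 1, where 1 is 0.5 rad, then the opening, from -1 (shut) to 1 (fully open). A call has 1 to 8 rows; each row shifts and turns the commanded pose from where the row before left it, along the tool's axes as they then stand; what a row does not reach is not made up. A row lasts 1/12 s, in which the tool goes at most 41.7 mm and 7.16 degrees, less where a joint would pass 70% of its speed; a pose out of reach is approached as far as the arm can. A call with a number of a shift or a turn outside -1 to 1 is refused whole. A call with a gripper value outside its range is refused whole. The fingers move at their own pace and stop on an object; FORCE is the grip in N (left out, the last holds). Time passes only in rows, so rows that do not move let the fingers close. It gives the time, the measured TCP pose, the force and the opening at its end, in the units of the state.
- ctrl.get_state(): the state, without advancing time (a new reading comes with each control period).
- ctrl.grab_frame(name): name is "scene" or "top" or "wrist"; returns (picture, depth): 480x640x3 uint8, red, green, blue; 480x640 float32, m along the optical axis (not along the pixel's ray), 0 where there is no reading.
- ctrl.camera_params(name): a dict with "intrinsics" (3x3 intrinsics, pixels), "R" (3x3) and "t" (3): a world point X has camera coordinates R X + t. Camera axes: x right, y down, z forward; pixel columns grow to the right and rows downward; lengths in m; the calibration is good to about 2 mm. A picture is of the moment at which its call begins: read the wrist's pose just before it. camera_params takes no time and is no camera call; for the wrist camera it gives the pose at the moment of the call.
- ctrl.hand_in(): hands the job in, once; it reports no verdict.
The state is a dict: "time_s": time; "joints": joint angles; "joint_velocities": joint speeds; "joint_efforts": joint torques, N m; "eef_pos": TCP position; "ee_rot": TCP orientation; "wrist_force": force on the tool from outside, world axes, zero at the start; "ft_torque": the same for the moment, N m; "width": finger opening in m.
Only numpy, scipy, OpenCV 4.12 (cv2) and the standard library are available. Lean on these libraries where they do the work, as an engineer would, in place of code of your own. Each camera call takes 0.05 s, during which the arm holds its last target.

## Working session

There is one attempt and no reset: what is moved stays moved. The work goes in short steps, Python scripts to look and compute and a shell command to move; the robot and the scene stay as the last step left them, time stands still between calls to the robot, and variables do not carry over. Pictures are saved under pics/ and viewed, and the job is handed in when it is done.

```bash
mkdir -p pics; ls; python3 - <<'E'
from station import ctrl
import cv2, numpy as np
np.set_printoptions(precision=4,suppress=True)
print(ctrl.get_state(), ctrl.grasp_offset)
for n in ("scene","top"):
    im,d=ctrl.grab_frame(n); cv2.imwrite(f"pics/{n}0.png",im[:,:,::-1]); np.save(f"pics/{n}0_d.npy",d)
    p=ctrl.camera_params(n); print(n,p)
E
```

```text
pics
{'time_s': 0.0, 'joints': array([ 1.3932,  0.5018, -0.4267,  1.5515,  0.2208,  1.1383, -0.2103]), 'joint_velocities': array([-0.0006, -0.0008, -0.0003, -0.0014, -0.001 , -0.0001,  0.0005]), 'joint_efforts': array([  0.0005, -56.6605,  -5.8157, -27.911 ,  -0.0685,   0.031 ,
         0.0002]), 'eef_pos': array([ 0.277 , -0.5873,  0.2257]), 'ee_rot': array([-3.0637, -0.6865,  0.0006]), 'wrist_force': array([-0.3327,  0.3803,  0.0589]), 'ft_torque': array([ 0.0085,  0.0417, -0.0103]), 'width': 0.09196866996678842} 0.0188
scene {'intrinsics': array([[445.3705,   0.    , 323.241 ],
       [  0.    , 445.3705, 235.1969],
       [  0.    ,   0.    ,   1.    ]]), 'R': array([[-0.7264,  0.6872, -0.0045],
       [ 0.472 ,  0.4941, -0.7301],
       [-0.4995, -0.5325, -0.6833]]), 't': array([ 0.4082, -0.2058,  1.6229])}
top {'intrinsics': array([[506.7759,   0.    , 318.7229],
       [  0.    , 506.7759, 238.9678],
       [  0.    ,   0.    ,   1.    ]]), 'R': array([[-0.0054, -0.9999,  0.012 ],
       [-0.9985,  0.0047, -0.0539],
       [ 0.0538, -0.0122, -0.9985]]), 't': array([0.0044, 0.5592, 1.3351])}
```

View pics/scene0.png

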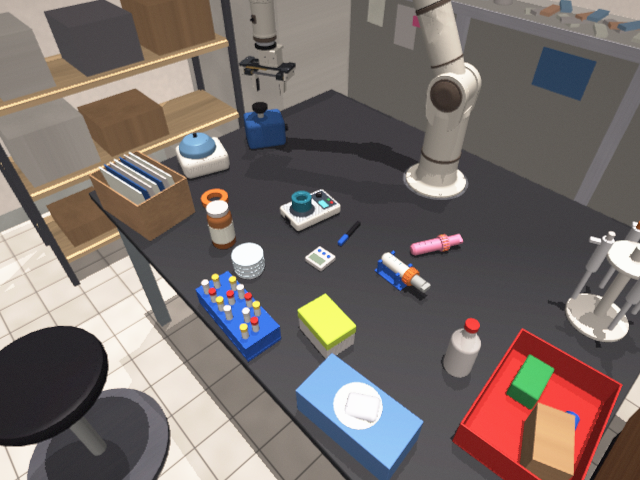

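View pics/top0.png

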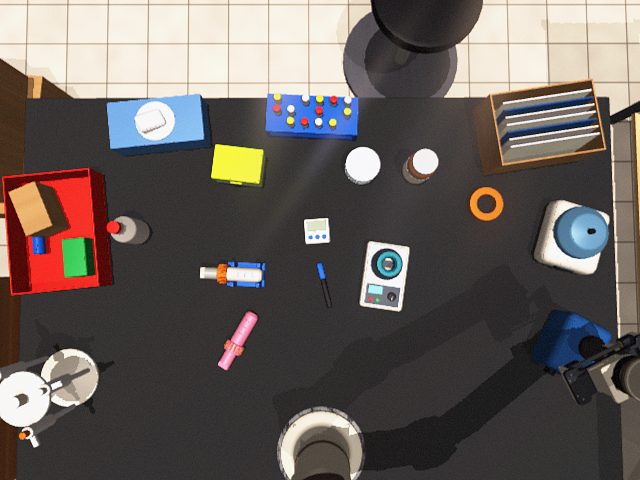

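The scene view shows the cream tube with orange cap on the blue rest at about (403,271), and the disperser with its teal hub at about (302,203). In the top view the tube is at (235,273), cap to the left, and the hub is at (388,264).
What could be taken for the tube: the cream/orange/steel one on the blue rest, top (235,273), and the pink one lying on the bench, top (238,341). I choose the first. I'll check it in close crops and measure.

```bash
python3 - <<'E'
import cv2
a=cv2.imread('pics/top0.png'); b=cv2.imread('pics/scene0.png')
f=lambda im,x,y,w,h,s:cv2.resize(im[y:y+h,x:x+w],None,fx=s,fy=s,interpolation=cv2.INTER_CUBIC)
c1=f(a,190,250,100,50,4);c2=f(a,350,235,70,80,4)
c3=f(b,370,240,70,60,5); c4=f(b,270,180,80,60,5)
import numpy as np
out=np.zeros((600,800,3),np.uint8)
out[:200,:400]=c1; out[:300,400:680]=cv2.resize(c2,(280,300)); out[300:600,:350]=c3; out[300:600,360:760]=c4
cv2.imwrite('pics/crop0.png',out)
E
```

```text
(no output)
```

View pics/crop0.png

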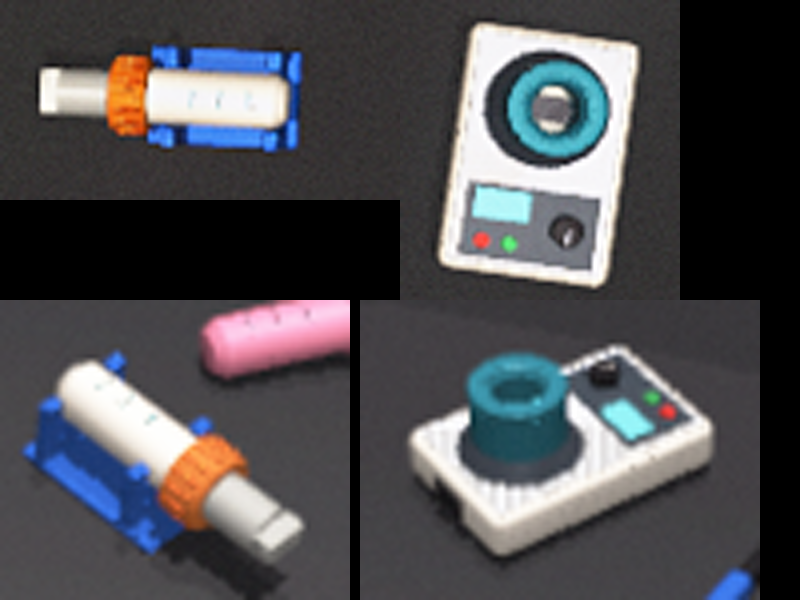

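The crops confirm it: cream tube with orange cap and steel shank on the blue rest (shank end pointing left in the top view, i.e. world +y), pink decoy apart from it. In the hub bore a dark slot shows between bright lands. Now I'll measure.

```bash
cat > h.py <<'E'
import numpy as np, cv2
from scipy.spatial.transform import Rotation as Ro
np.set_printoptions(precision=4,suppress=True)
def ray(p,uv):
    K,R,t=p['intrinsics'],np.array(p['R']),np.array(p['t'])
    d=R.T@np.linalg.solve(K,np.array([uv[0],uv[1],1.])); return -R.T@t,d
def plane(p,uv,z):
    c,d=ray(p,uv); return c+d*(z-c[2])/d[2]
def tri(p1,u1,p2,u2):
    c1,d1=ray(p1,u1);c2,d2=ray(p2,u2)
    s=np.linalg.lstsq(np.c_[d1,-d2],c2-c1,rcond=None)[0]
    a,b=c1+s[0]*d1,c2+s[1]*d2
    return (a+b)/2,np.linalg.norm(a-b)
def proj(p,X):
    q=np.array(p['R'])@np.array(X)+p['t']; q=p['intrinsics']@q; return q[:2]/q[2]
def hsv(im): return cv2.cvtColor(im,cv2.COLOR_RGB2HSV)
def mask(im,lo,hi,box):
    m=cv2.inRange(hsv(im),np.array(lo),np.array(hi)); k=np.zeros_like(m); x,y,w,h=box; k[y:y+h,x:x+w]=m[y:y+h,x:x+w]; return k
def big(m):
    n,l,s,c=cv2.connectedComponentsWithStats(m); i=1+np.argmax(s[1:,4]); return (l==i).astype(np.uint8),s[i],c[i]
E
python3 - <<'E'
from h import *
from station import ctrl
P={n:ctrl.camera_params(n) for n in("scene","top")}
I={n:cv2.imread(f'pics/{n}0.png')[:,:,::-1].copy() for n in P}
O={}
for n,b in (("top",(190,250,100,50)),("scene",(370,240,75,60))):
    m,s,c=big(mask(I[n],(5,150,100),(20,255,255),b)); O[n]=c; print(n,'cap',s,c)
print('cap tri',tri(P['top'],O['top'],P['scene'],O['scene']))
for n,b in (("top",(350,235,70,80)),("scene",(270,180,80,60))):
    m,s,c=big(mask(I[n],(85,100,50),(100,255,255),b)); 
    cs=max(cv2.findContours(m,cv2.RETR_EXTERNAL,cv2.CHAIN_APPROX_NONE)[0],key=len)
    O[n]=c; print(n,'hub',s,c,cv2.fitEllipse(cs))
# tube in top: bright low-sat
m,s,c=big(mask(I['top'],(0,0,110),(180,110,255),(195,255,75,35)))
print('whitish',s,c)
full=cv2.bitwise_or(mask(I['top'],(0,0,110),(180,110,255),(195,255,75,35)),mask(I['top'],(5,150,100),(20,255,255),(195,255,75,35)))
mm,s,c=big(full);print(s,c)
ys,xs=np.nonzero(mm)
col=[(x,ys[xs==x].mean(),np.ptp(ys[xs==x])+1) for x in range(xs.min(),xs.max()+1)]
cc=np.array(col); print(cc.T)
fit=np.polyfit(cc[3:-3,0],cc[3:-3,1],1); 
for x in (xs.min()-.5,xs.max()+.5): print(x,plane(P['top'],(x,np.polyval(fit,x)),0.042))
E
```

```text
top cap [217 264  11  20 188] [221.5532 273.3138]
scene cap [402 267  17  19 163] [409.0552 275.1534]
cap tri (array([0.4716, 0.2521, 0.0433]), np.float64(0.005855283190425414))
top hub [377 251  25  26 406] [389.1502 263.5246] ((388.9457702636719, 263.59881591796875), (24.638826370239258, 25.373043060302734), 166.8934326171875)
scene hub [291 191  21  22 379] [301.1003 201.1029] ((301.108642578125, 201.09458923339844), (20.568744659423828, 21.916019439697266), 177.01455688476562)
whitish [226 267  37  16 497] [243.7485 274.2133]
[200 264  63  20 875] [231.1646 273.6994]
[[200.     201.     202.     203.     204.     205.     206.     207.
  208.     209.     210.     211.     212.     213.     214.     215.
  216.     217.     218.     219.     220.     221.     222.     223.
  224.     225.     226.     227.     228.     229.     230.     231.
  232.     233.     234.     235.     236.     237.     238.     239.
  240.     241.     242.     243.     244.     245.     246.     247.
  248.     249.     250.     251.     252.     253.     254.     255.
  256.     257.     258.     259
[... 508 characters left out ...]
5    274.5    274.5
  275.     274.5    274.5    274.5    275.     275.     273.    ]
 [ 12.      12.      12.      12.      12.      11.      11.      11.
   11.      11.      11.      11.      11.      11.      11.      11.
    9.      15.      18.      20.      20.      20.      20.      20.
   20.      20.      19.      16.      14.      14.      14.      14.
   14.      14.      14.      14.      15.      14.      15.      15.
   14.      14.      14.      14.      14.      14.      14.      14.
   14.      14.      14.      14.      14.      14.      14.      14.
   15.      14.      14.      14.      11.      11.       5.    ]]
199.5 [0.4723 0.3117 0.042 ]
262.5 [0.4649 0.1485 0.042 ]
```

```bash
cat > kin.py <<'E'
from h import *
# xArm7-like guess (modified DH)
def T(alpha,a,d,th):
    ca,sa,c,s=np.cos(alpha),np.sin(alpha),np.cos(th),np.sin(th)
    return np.array([[c,-s,0,a],[s*ca,c*ca,-sa,-d*sa],[s*sa,c*sa,ca,d*ca],[0,0,0,1]])
h=np.pi/2
def fk(q):
    M=np.eye(4)
    for al,a,d,th in zip([0,-h,h,h,h,h,-h],[0,0,0,.0525,.0775,0,.076],[.267,0,.293,0,.3425,0,.097],q): M=M@T(al,a,d,th)
    return M
E
python3 - <<'E'
from kin import *
q=[ 1.3932,  0.5018, -0.4267,  1.5515,  0.2208,  1.1383, -0.2103]
M=fk(q);print(M)
R=Ro.from_rotvec([-3.0637,-0.6865,0.0006]).as_matrix();print(R)
p=np.array([.277,-.5873,.2257]); print('az',np.degrees(np.arctan2(p[1],p[0])),np.hypot(*p[:2]), 'model',np.degrees(np.arctan2(M[1,3],M[0,3])),np.hypot(M[0,3],M[1,3]))
E
```

```text
[[ 0.4332  0.9011 -0.021   0.2928]
 [ 0.9004 -0.4337 -0.0338  0.5115]
 [-0.0395 -0.0042 -0.9992  0.3125]
 [ 0.      0.      0.      1.    ]]
[[ 0.9044  0.4267 -0.0008]
 [ 0.4267 -0.9044  0.0018]
 [ 0.     -0.002  -1.    ]]
az -64.74909519617258 0.6493460479590216 model 60.213464201362214 0.5893377139177948
```

```bash
python3 - <<'E'
from h import *
import itertools
q=np.array([ 1.3932,  0.5018, -0.4267,  1.5515,  0.2208,  1.1383, -0.2103])
for s in itertools.product([1,-1],repeat=5):
  for o in itertools.product([0,90,180,-90],repeat=3):
    a=q[1:6]*s; a[2]+=np.radians(o[0]);a[4]+=np.radians(o[1]); a[0]+=np.radians(o[2])
    R=Ro.from_euler('YZYZY',a).as_matrix()
    if abs(abs(R[2,2])-1)<3e-5: print(s,o,R[:,2])
E
```

```text
Traceback (most recent call last):
  File "scipy/spatial/transform/_rotation.pyx", line 1413, in scipy.spatial.transform._rotation.Rotation.from_euler
ValueError: Expected axis specification to be a non-empty string of upto 3 characters, got YZYZY
```

```bash
python3 - <<'E'
from h import *
import itertools
q=np.array([ 1.3932,  0.5018, -0.4267,  1.5515,  0.2208,  1.1383, -0.2103])
for s in itertools.product([1,-1],repeat=4):
  for o in itertools.product([0,90,180,-90],repeat=3):
    a=q[1:6]*np.array((1,)+s); a[2]+=np.radians(o[0]);a[4]+=np.radians(o[1]); a[0]+=np.radians(o[2])
    R=(Ro.from_euler('YZY',a[:3])*Ro.from_euler('ZY',a[3:])).as_matrix()
    if abs(abs(R[2,2])-1)<5e-4: print(s,o,R[:,2])
E
```

```text
(1, 1, 1, 1) (0, 0, 0) [-0.0019  0.0005 -1.    ]
(1, 1, 1, 1) (0, 0, 180) [0.0019 0.0005 1.    ]
(1, 1, 1, 1) (0, 180, 0) [ 0.0019 -0.0005  1.    ]
(1, 1, 1, 1) (0, 180, 180) [-0.0019 -0.0005 -1.    ]
(1, 1, -1, 1) (180, 0, 0) [ 0.0019 -0.0005  1.    ]
(1, 1, -1, 1) (180, 0, 180) [-0.0019 -0.0005 -1.    ]
(1, 1, -1, 1) (180, 180, 0) [-0.0019  0.0005 -1.    ]
(1, 1, -1, 1) (180, 180, 180) [0.0019 0.0005 1.    ]
(-1, 1, 1, 1) (180, 0, 0) [0.0019 0.0005 1.    ]
(-1, 1, 1, 1) (180, 0, 180) [-0.0019  0.0005 -1.    ]
(-1, 1, 1, 1) (180, 180, 0) [-0.0019 -0.0005 -1.    ]
(-1, 1, 1, 1) (180, 180, 180) [ 0.0019 -0.0005  1.    ]
(-1, 1, -1, 1) (0, 0, 0) [-0.0019 -0.0005 -1.    ]
(-1, 1, -1, 1) (0, 0, 180) [ 0.0019 -0.0005  1.    ]
(-1, 1, -1, 1) (0, 180, 0) [0.0019 0.0005 1.    ]
(-1, 1, -1, 1) (0, 180, 180) [-0.0019  0.0005 -1.    ]
```

```bash
python3 - <<'E'
from h import *
from station import ctrl
P={n:ctrl.camera_params(n) for n in("scene","top")}
# hub rim outline ~ upper ring; top view ellipse centre at z~.09
print('hub top', plane(P['top'],(388.9,263.6),.085), 'scene ring', tri(P['top'],(388.9,263.6),P['scene'],(301.1,198)))
w=ctrl.camera_params('wrist'); s=ctrl.get_state()
R=Ro.from_rotvec(s['ee_rot']).as_matrix()
C=-np.array(w['R']).T@w['t']; print('cam in tool', R.T@(C-s['eef_pos']), 'cam axes in tool\n',R.T@np.array(w['R']).T, w['intrinsics'])
print('R',R)
E
```

```text
hub top [ 0.4924 -0.1743  0.085 ] scene ring (array([ 0.4925, -0.1752,  0.0799]), np.float64(0.0002361164420109019))
cam in tool [ 0.07   -0.0012 -0.1579] cam axes in tool
 [[ 0.0001 -0.9646 -0.2639]
 [ 1.     -0.0002  0.0011]
 [-0.0011 -0.2639  0.9646]] [[358.0904   0.     323.3179]
 [  0.     358.0904 229.8594]
 [  0.       0.       1.    ]]
R [[ 0.9044  0.4267 -0.0007]
 [ 0.4267 -0.9044  0.0016]
 [ 0.0001 -0.0017 -1.    ]]
```

```bash
python3 -m jog '[[-0.3,0.7,-0.3,0,0,-0.25,1],[-0.3,0.7,-0.3,0,0,-0.25,1]]'; python3 -c "
from station import ctrl;s=ctrl.get_state();print(s['joints'])"
```

```text
time_s: 0.27
eef_pos: [0.2836, -0.6605, 0.2545]
ee_rot: [-2.945, -1.074, 0.003]
wrist_force: [0.2, -2.3, 1.2]
width: 0.0918
[ 1.41119839  0.61770107 -0.45981299  1.31101998  0.27203847  1.28185796
  0.07457631]
```

```bash
cat > plan.py <<'E'
from h import *
from station import ctrl
def rows(p1,R1,n,pivot=0.0,p0=None,R0=None):
    """rows from current commanded(~measured) pose to p1,R1; screw-free: linear pos, slerp rot. pivot: point at -pivot along tool z moves linearly"""
    s=ctrl.get_state()
    p0=s['eef_pos'] if p0 is None else np.array(p0); R0=Ro.from_rotvec(s['ee_rot']) if R0 is None else R0
    rv=(R0.inv()*R1).as_rotvec(); e=np.array([0,0,pivot])
    g0=p0-R0.apply(e); g1=np.array(p1)-R1.apply(e)
    p,R=p0,R0; print('turn deg',np.degrees(rv),'shift',np.linalg.norm(g1-g0))
    for k in range(1,n+1):
        Rn=R0*Ro.from_rotvec(rv*k/n); pn=g0+(g1-g0)*k/n+Rn.apply(e)
        print(np.round(np.r_[R.inv().apply(pn-p)/.05,(R.inv()*Rn).as_rotvec()/.5],2).tolist()); p,R=pn,Rn
def down(az): # tool down, x axis at azimuth az deg
    x=np.array([np.cos(np.radians(az)),np.sin(np.radians(az)),0]);z=np.array([0,0,-1.]);return Ro.from_matrix(np.c_[x,np.cross(z,x),z])
E
python3 - <<'E'
from plan import *
rows([.489,-.245,.2],down(87.4),13)
E
```

```text
turn deg [ -0.3935  -0.2123 -47.3385] shift 0.466661591938871
[0.65, -0.29, 0.09, -0.0, -0.0, -0.13]
[0.67, -0.24, 0.09, -0.0, -0.0, -0.13]
[0.68, -0.2, 0.09, -0.0, -0.0, -0.13]
[0.7, -0.16, 0.09, -0.0, -0.0, -0.13]
[0.7, -0.11, 0.09, -0.0, -0.0, -0.13]
[0.71, -0.07, 0.08, -0.0, -0.0, -0.13]
[0.71, -0.02, 0.08, -0.0, -0.0, -0.13]
[0.71, 0.02, 0.08, -0.0, -0.0, -0.13]
[0.71, 0.07, 0.08, -0.0, -0.0, -0.13]
[0.7, 0.11, 0.08, -0.0, -0.0, -0.13]
[0.7, 0.16, 0.08, -0.0, -0.0, -0.13]
[0.68, 0.2, 0.08, -0.0, -0.0, -0.13]
[0.67, 0.24, 0.08, -0.0, -0.0, -0.13]
```

```bash
python3 -m jog '[[0.65,-0.29,0.09,0,0,-0.13,1],[0.67,-0.24,0.09,0,0,-0.13,1],[0.68,-0.2,0.09,0,0,-0.13,1],[0.7,-0.16,0.09,0,0,-0.13,1],[0.7,-0.11,0.09,0,0,-0.13,1],[0.71,-0.07,0.08,0,0,-0.13,1],[0.71,-0.02,0.08,0,0,-0.13,1]]'; python3 -c "
from station import ctrl;s=ctrl.get_state();print(s['joints'])"
python3 -m jog '[[0.71,0.02,0.08,0,0,-0.13,1],[0.71,0.07,0.08,0,0,-0.13,1],[0.7,0.11,0.08,0,0,-0.13,1],[0.7,0.16,0.08,0,0,-0.13,1],[0.68,0.2,0.08,0,0,-0.13,1],[0.67,0.24,0.08,0,0,-0.13,1],[0,0,0,0,0,0,1],[0,0,0,0,0,0,1]]'; python3 - <<'E'
from plan import *
s=ctrl.get_state();print(s['joints'],s['time_s'])
w=ctrl.camera_params('wrist')
im,d=ctrl.grab_frame('wrist'); cv2.imwrite('pics/w1.png',im[:,:,::-1]); np.savez('pics/w1.npz',d=d,**w)
E
```

```text
time_s: 0.85
eef_pos: [0.3962, -0.4387, 0.2256]
ee_rot: [-2.637, -1.707, 0.0]
wrist_force: [1.3, 0.5, 0.6]
width: 0.0915
[ 1.27791235  0.43465034 -0.63596159  1.6995311   0.2840403   1.10217111
  0.13464619]
time_s: 1.52
eef_pos: [0.4901, -0.2454, 0.202]
ee_rot: [-2.253, -2.188, -0.001]
wrist_force: [-0.2, -2.2, 0.6]
width: 0.0916
[ 1.038   0.4181 -0.7809  1.8252  0.3371  1.0371  0.096 ] 1.5167
```

View pics/w1.png

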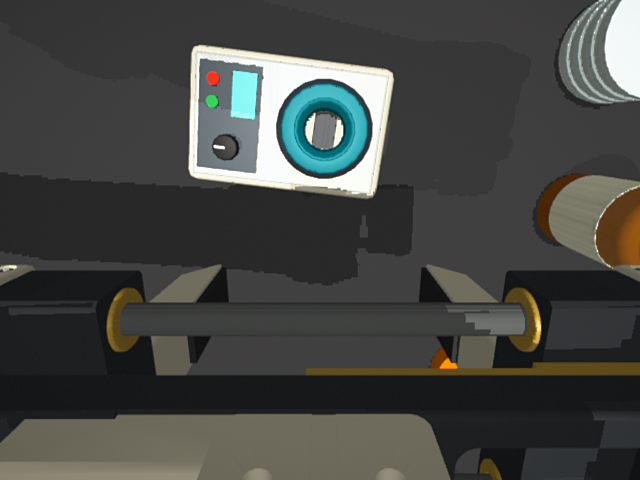

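The wrist view shows the disperser with its hub at (324,129). The dark slot runs almost vertically in the image between two bright lands at about x=312 and x=338, tilted a few degrees.

```bash
python3 - <<'E'
from h import *
im=cv2.imread('pics/w1.png')[:,:,::-1].copy(); w=np.load('pics/w1.npz'); d=w['d']
x0,y0=274,79
c=cv2.resize(im[y0:y0+100,x0:x0+100],None,fx=6,fy=6,interpolation=cv2.INTER_CUBIC); cv2.imwrite('pics/w1c.png',c[:,:,::-1])
m,s,cc=big(mask(im,(85,100,40),(105,255,255),(250,60,140,130)))
cs=max(cv2.findContours(m,cv2.RETR_EXTERNAL,cv2.CHAIN_APPROX_NONE)[0],key=len)
el=cv2.fitEllipse(cs); print('hub outline',el)
for z in (.088,.09): print('hub ctr',plane(w,el[0],z), 'px width',plane(w,(el[0][0]+el[1][0]/2,el[0][1]),z)-plane(w,(el[0][0]-el[1][0]/2,el[0][1]),z))
# lands
hh=hsv(im); m=mask(im,(0,0,150),(180,60,255),(300,105,50,50))
n,l,st,ce=cv2.connectedComponentsWithStats(m); print(st[1:],ce[1:])
g=cv2.cvtColor(im,cv2.COLOR_RGB2GRAY)
print(g[108:152:3,300:350:1][:, ::2])
print('depth hub rim',d[129,285],'slot',d[129,324],'lands',d[129,312],d[129,338])
E
```

```text
hub outline ((323.9700927734375, 128.15811157226562), (86.56709289550781, 90.3359375), 179.96054077148438)
hub ctr [ 0.4915 -0.1714  0.088 ] px width [ 0.0632 -0.0019  0.    ]
hub ctr [ 0.4915 -0.1714  0.09  ] px width [ 0.0628 -0.0018  0.    ]
[[305 113  11  32 189]
 [332 119  11  29 179]
 [316 146   1   1   1]
 [321 148   2   1   2]] [[309.6878 128.1534]
 [337.6983 133.0447]
 [316.     146.    ]
 [321.5    148.    ]]
[[151 113 118  86  68  67  66  65  64  50  41  39  42  41  44  54  66  67
   67  67  68  87 119 114 154]
 [117  99  74  67  66  69  51  30  34  53  64  68  69  77  69  40  37  37
   48  66  68  69  76 106 121]
 [111  74  69  69  61  34  80 254  64  61 108 109 109 105 109  65  59  62
   44  37  59  68  68  72 108]
 [ 81  70  71  60  49 123 254 250  99 124 124 124 124 121 125 119 107 118
   71 107  38  54  72  68  81]
 [ 69  70  65  41 119 249 246 211 117 121 124 124 121 121 122 120 124 126
  147 237 226  32  71  68  70]
 [ 71  72  36 152 249 244 248 128 120 122 123 124 120 122 122 121 125 124
  164 249 248  69  41  71  69]
 [ 71  69  41 243 245 244 249  89 121 121 122 1
[... 267 characters left out ...]

 [ 73  74  46 229 244 246 184 116 120 122 123 119 121 120 119 123 123 157
  247 243 246 226  39  74  73]
 [ 74  74  65 100 251 248 124 119 120 122 122 118 121 118 120 124 111 169
  246 243 247  42  64  74  75]
 [ 80  75  74  51 141 253  82 119 122 122 122 117 123 118 120 122 110 234
  244 249 112  51  75  75  81]
 [121  78  75  75  62 102 136 120 121 120 120 118 121 117 120 122 119 254
  249 108  59  77  74  63 116]
 [112 125  83  77  76  75  50  45 111 114 121 124 119 120 123 140 117 106
   48  70  76  76  82 117 117]
 [158 117 128  88  78  78  77  79  61  50  44  57  43  49  46  47  66  77
   77  76  76  90 135 106 159]]
depth hub rim 0.25946078 slot 0.30708414 lands 0.29453933 0.29478356
```

View pics/w1c.png

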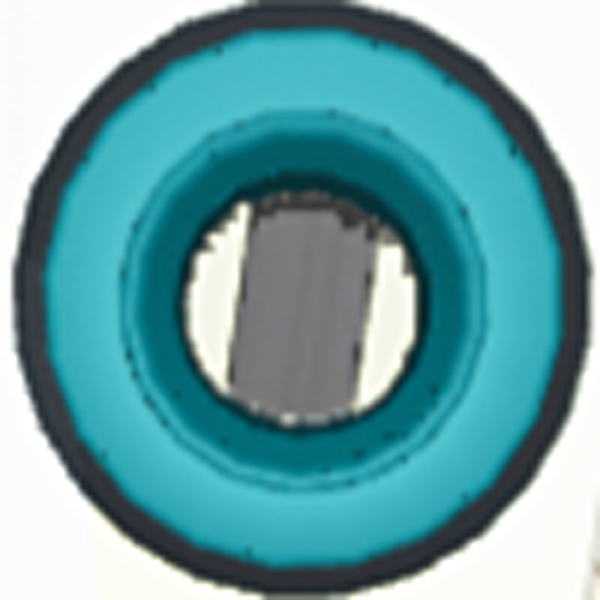

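```bash
python3 - <<'E'
from h import *
im=cv2.imread('pics/w1.png')[:,:,::-1].copy(); w=np.load('pics/w1.npz')
g=cv2.cvtColor(im,cv2.COLOR_RGB2GRAY).astype(float)
L=[];Rr=[]
for y in range(116,147):
    r=g[y]
    # left edge: last crossing down through 185 in 305..322
    for x in range(321,304,-1):
        if r[x]<185<=r[x-1]: L.append((x-1+(r[x-1]-185)/(r[x-1]-r[x]),y));break
    for x in range(326,346):
        if r[x]<185<=r[x+1]: Rr.append((x+(185-r[x])/(r[x+1]-r[x]),y));break
L=np.array([plane(w,u,.054)[:2] for u in L]);Rr=np.array([plane(w,u,.054)[:2] for u in Rr])
def fit(A):
    for _ in range(3):
        v=cv2.fitLine(A.astype(np.float32),cv2.DIST_HUBER,0,1e-4,1e-5).ravel(); n=np.array([-v[1],v[0]]); e=(A-v[2:])@n; A=A[abs(e)<.0008]
    return v,e.std(),len(A)
for A in(L,Rr):
    v,e,n=fit(A); print('slot az',np.degrees(np.arctan2(v[1],v[0]))%180,v[2:],e,n)
print('bore at land lvl',plane(w,(324.0,130.3),.054),'hub',plane(w,(324.5,128.7),.09))
hs=hsv(im); m,s,cc=big(mask(im,(85,100,150),(105,255,255),(270,75,110,110)))
cs=max(cv2.findContours(m,cv2.RETR_EXTERNAL,cv2.CHAIN_APPROX_NONE)[0],key=len); el=cv2.fitEllipse(cs);print(el,plane(w,el[0],.09),'dia',plane(w,(el[0][0]+el[1][0]/2,el[0][1]),.09)-plane(w,(el[0][0]-el[1][0]/2,el[0][1]),.09))
# housing yaw: panel/house mask
m,s,cc=big(cv2.bitwise_not(mask(im,(0,0,0),(180,255,95),(0,0,640,480)))[:, :]*np.uint8(1)) if 0 else big(mask(im,(0,0,200),(180,60,255),(180,40,225,165)))
r=cv2.minAreaRect(max(cv2.findContours(m,cv2.RETR_EXTERNAL,cv2.CHAIN_APPROX_NONE)[0],key=cv2.contourArea)); print(r)
b=cv2.boxPoints(r); B=np.array([plane(w,u,.04)[:2] for u in b]); print(B, [np.degrees(np.arctan2(*(B[i]-B[i-1])[::-1]))%180 for i in range(4)],[np.linalg.norm(B[i]-B[i-1]) for i in range(4)])
E
```

```text
slot az 79.69049 [ 0.4823 -0.1717] 0.00012657836626863447 28
slot az 80.08585 [ 0.5006 -0.1737] 9.879205171979014e-05 27
bore at land lvl [ 0.4915 -0.1727  0.054 ] hub [ 0.4918 -0.1718  0.09  ]
((324.047607421875, 128.02352905273438), (84.18661499023438, 87.07377624511719), 178.77261352539062) [ 0.4915 -0.1713  0.09  ] dia [ 0.061  -0.0018  0.    ]
((284.8317565917969, 122.4563217163086), (202.32958984375, 131.58106994628906), 7.4314093589782715)
[[ 0.359  -0.2067]
 [ 0.3873 -0.1022]
 [ 0.5504 -0.1266]
 [ 0.5375 -0.2356]] [np.float64(170.81658815040373), np.float64(74.84211844080887), np.float64(171.48807080493467), np.float64(83.21094419943566)] [np.float64(0.18079191361754582), np.float64(0.10826830024152638), np.float64(0.16495075861379782), np.float64(0.10970911864918179)]
```

```bash
cat > kin.py <<'E'
from h import *
from scipy.optimize import least_squares
lim=np.array([[-2.88,2.88],[-.31,2.03],[-1.54,1.56],[.2,2.42],[-1.41,4.55],[.19,2.02],[-2.57,2.57]])
def fk(q,P):
    d1,a1,d3,a,b,d5,c,d7,o1,o7=P
    e=lambda ax,t:Ro.from_euler(ax,t).as_matrix()
    R=e('Z',-q[0]+o1); p=np.array([0,0,d1])+R@[a1,0,0]
    R=R@e('Y',q[1])@e('Z',-q[2]); p=p+R@[a,0,d3]
    R=R@e('Y',q[3])@e('Z',-q[4]); p=p+R@[b,0,d5]
    R=R@e('Y',q[5]); p=p+R@[c,0,d7]
    return p,R@e('Z',-q[6]+o7)
D=[([1.3932,.5018,-.4267,1.5515,.2208,1.1383,-.2103],(.277,-.5873,.2257),(-3.0637,-.6865,.0006)),
([1.4112,.6177,-.4598,1.3110,.2720,1.2819,.0746],(.2836,-.6605,.2545),(-2.945,-1.074,.003)),
([1.2779,.4347,-.6360,1.6995,.2840,1.1022,.1346],(.3962,-.4387,.2256),(-2.637,-1.707,0)),
([1.038,.4181,-.7809,1.8252,.3371,1.0371,.096],(.4901,-.2454,.202),(-2.253,-2.188,-.001))]
P0=np.array([.333,0,.32,0,0,.32,0,.25,0,np.pi])
def res(P,off=None):
    r=[]
    for q,p,rv in D:
        pp,R=fk(q,P); r+=list((pp-p)/.002)+list((Ro.from_matrix(R).inv()*Ro.from_rotvec(rv)).as_rotvec()/.01)
    return np.r_[r,(P-P0)[:8]/[.1,.02,.1,.1,.1,.1,.1,.1]]
def fitP():
    best=None
    for o in (0,h,-h,np.pi):
        x=P0.copy();x[9]=o; s=least_squares(res,x)
        if best is None or s.cost<best.cost: best=s
    return best
h=np.pi/2
E
python3 - <<'E'
from kin import *
s=fitP(); print(s.cost,s.x)
for q,p,rv in D:
    pp,R=fk(q,s.x); print(pp-p,(Ro.from_matrix(R).inv()*Ro.from_rotvec(rv)).as_rotvec())
np.save('P.npy',s.x)
E
```

```text
3.3665812533210953 [ 0.3054  0.0154  0.4765 -0.0123  0.035   0.4595 -0.03    0.2777 -0.0364
  1.5343]
[ 0.0001  0.0017 -0.0001] [-0. -0.  0.]
[-0.0006 -0.0007  0.0001] [-0.0004 -0.0004 -0.0001]
[ 0.0008 -0.0002 -0.0007] [-0.0005 -0.0002  0.    ]
[ 0.0003 -0.0004  0.0006] [-0.     -0.0001 -0.    ]
```

```bash
cat >> kin.py <<'E'
def ik(p,R,P,n=30,q0=None,seed=0,w=0.0):
    rng=np.random.default_rng(seed); lo,hi=lim[:,0]+.03,lim[:,1]-.03; out=[]
    def f(q):
        pp,RR=fk(q,P); r=np.r_[(pp-p)/.01,(Ro.from_matrix(RR).inv()*R).as_rotvec()/.03]
        return r if q0 is None else np.r_[r,w*(q-q0)]
    for k in range(n):
        x=q0 if (q0 is not None and k==0) else rng.uniform(lo,hi)
        s=least_squares(f,np.clip(x,lo+1e-3,hi-1e-3),bounds=(lo,hi),max_nfev=60)
        if np.abs(f(s.x)[:6]).max()<.15: out.append(s.x)
        if q0 is not None and w>0 and out: break
    return out
def horiz(az,up):
    a=np.radians(az); z=np.array([np.cos(a),np.sin(a),0]); x=np.array([0,0,up]); return Ro.from_matrix(np.c_[x,np.cross(z,x),z])
E
python3 - <<'E'
from kin import *
P=np.load('P.npy')
for z in (.165,.26):
  for up in (1,-1):
    for az in (-10,170,-40,-70,-100,-130,20,50,80,110):
        R=horiz(az,up); p=np.array([.492,-.173,z])+R.apply([0,0,.0188])
        o=ik(p,R,P,n=12); print(z,up,az,len(o), np.round(o[0],2) if o else '')
E
```

```text
0.165 1 -10 0 
0.165 1 170 0 
0.165 1 -40 0 
0.165 1 -70 2 [-0.71  0.91  0.48  2.21  1.52  1.2   1.63]
0.165 1 -100 2 [-0.64  0.98  0.51  1.87  0.97  1.4   2.04]
0.165 1 -130 2 [-0.67  1.24  0.85  1.54  0.41  1.62  2.44]
0.165 1 20 2 [0.45 0.81 0.45 2.37 4.27 1.85 1.39]
0.165 1 50 6 [ 1.26  0.93 -0.46  2.01 -1.16  1.32  1.16]
0.165 1 80 6 [ 1.08  1.01 -0.42  1.67 -0.79  1.66  0.93]
0.165 1 110 5 [ 0.96  1.14 -0.54  1.37 -0.45  1.98  0.81]
0.165 -1 -10 0 
0.165 -1 170 0 
0.165 -1 -40 0 
0.165 -1 -70 6 [-0.85  1.    0.65  2.21  1.46  1.04 -1.51]
0.165 -1 -100 7 [-0.57  0.94  0.41  1.88  1.02  1.46 -1.13]
0.165 -1 -130 7 [-0.65  1.22  0.81  1.54  0.44  1.64 -0.73]
0.165 -1 20 3 [ 0.34  0.85  0.57  2.37  4.23  1.95 -1.8 ]
0.165 -1 50 5 [ 0.89  0.83 -0.01  2.02 -1.35  1.63 -1.89]
0.165 -1 80 6 [ 0.67  0.94  0.15  1.68 -1.05  1.97 -1.99]
0.165 -1 110 2 [ 0.98  1.16 -0.57  1.36 -0.43  1.98 -2.36]
0.26 1 -10 0 
0.26 1 170 0 
0.26 1 -40 0 
0.26 1 -70 2 [-1.01  0.84  0.89  2.25  1.45  0.96  1.83]
0.26 1 -100 3 [-0.69  0.79  0.57  1.92  1.02  1.46  2.17]
0.26 1 -130 2 [-0.33  0.85  0.29  1.59  0.82  1.94  2.2 ]
0.26 1 20 2 [ 1.25  0.56 -0.45  2.39  4.44  1.28  1.38]
0.26 1 50 6 [ 0.98  0.62 -0.11  2.06 -1.34  1.62  1.07]
0.26 1 80 6 [ 1.11  0.83 -0.44  1.71 -0.87  1.74  0.84]
0.26 1 110 5 [ 1.14  1.13 -0.87  1.4  -0.4   1.97  0.54]
0.26 -1 -10 0 
0.26 -1 170 0 
0.26 -1 -40 0 
0.26 -1 -70 7 [ 0.36  0.65 -0.78  2.29  1.82  1.95 -1.19]
0.26 -1 -100 6 [-0.18  0.67 -0.1   1.93  1.25  1.83 -1.12]
0.26 -1 -130 7 [-0.61  0.99  0.73  1.58  0.62  1.76 -0.74]
0.26 -1 20 3 [ 1.85  1.49 -1.38  2.35  4.27  0.22 -1.09]
0.26 -1 50 5 [ 0.87  0.62  0.03  2.06 -1.37  1.69 -2.06]
0.26 -1 80 7 [ 0.74  0.76  0.08  1.72 -1.05  1.99 -2.14]
0.26 -1 110 6 [ 1.1   1.09 -0.78  1.4  -0.44  1.99 -2.54]
```

```bash
python3 - <<'E'
from kin import *
from plan import down
P=np.load('P.npy')
q=np.array([1.038,.4181,-.7809,1.8252,.3371,1.0371,.096])
G=np.array([.4665,.196,.042]); H=np.array([.492,-.173,.0])
def step(p,R,q):
    o=ik(p,R,P,n=3,q0=q,w=.05); return o[0] if o else None
for azx in (87.4,-92.6):
    q=np.array([1.038,.4181,-.7809,1.8252,.3371,1.0371,.096]); print('azx',azx)
    R0=down(87.4)
    seq=[('yaw',np.array([.47,0,.3]),down((87.4+azx)/2 if azx<0 else 87.4)),('over',G+[0,0,.18],down(azx)),('pick',G,down(azx)),('lift',G+[0,0,.22],down(azx))]
    s=1 if azx>0 else -1
    for k in range(1,5): seq.append((f'tilt{k}',G+[0.0,0,.22],down(azx)*Ro.from_rotvec([0,-s*np.pi/8*k,0])))
    Re=down(azx)*Ro.from_rotvec([0,-s*np.pi/2,0])
    seq+= [('hubhi',H+[0,0,.28],Re),('hublo',H+[0,0,.168],Re)]
    for n,g,R in seq:
        r=step(g+R.apply([0,0,.0188]),R,q)
        print(n,r,R.as_matrix()[:,2]); 
        if r is not None:q=r
E
```

```text
azx 87.4
yaw [ 0.8365  0.1364 -0.9713  1.9168  0.1233  1.1503 -0.2266] [ 0.  0. -1.]
over [ 0.3005  0.3618 -0.9046  1.9245  0.3342  1.0132 -0.7985] [ 0.  0. -1.]
pick [ 0.0623  0.6719 -0.6345  2.0128  0.6425  0.6634 -1.0387] [ 0.  0. -1.]
lift [ 0.2647  0.2692 -0.8347  1.8855  0.2249  1.0836 -0.7039] [ 0.  0. -1.]
tilt1 [-0.0231  0.3755 -0.7464  1.7839  0.5352  1.4062 -0.9933] [-0.0174 -0.3823 -0.9239]
tilt2 [-0.2617  0.5265 -0.6512  1.6912  0.732   1.7453 -1.1455] [-0.0321 -0.7064 -0.7071]
tilt3 [-0.5426  0.6611 -0.3931  1.6206  0.8242  1.99   -1.1617] [-0.0419 -0.9229 -0.3827]
tilt4 [-1.0551  0.8478  0.2941  1.5799  0.7644  1.99   -0.9509] [-0.0454 -0.999   0.    ]
hubhi [-0.6071  0.6543  0.4164  2.0127  1.2058  1.501  -1.0422] [-0.0454 -0.999   0.    ]
hublo [-0.5599  0.8956  0.3558  1.9677  1.1589  1.4281 -1.2198] [-0.0454 -0.999   0.    ]
azx -92.6
yaw [ 0.6925  0.1095 -0.8021  1.9203  0.0863  1.1464 -1.7585] [ 0.  0. -1.]
over None [ 0.  0. -1.]
pick None [ 0.  0. -1.]
lift None [ 0.  0. -1.]
tilt1 None [-0.0174 -0.3823 -0.9239]
tilt2 None [-0.0321 -0.7064 -0.7071]
tilt3 None [-0.0419 -0.9229 -0.3827]
tilt4 None [-0.0454 -0.999  -0.    ]
hubhi None [-0.0454 -0.999  -0.    ]
hublo None [-0.0454 -0.999  -0.    ]
```

```bash
python3 -m jog '[[0.76,-0.09,-0.2,0,0,0,1],[0.76,-0.09,-0.2,0,0,0,1],[0.76,-0.09,-0.2,0,0,0,1],[0.76,-0.09,-0.2,0,0,0,1],[0.76,-0.09,-0.1,0,0,0,1],[0.76,-0.09,0,0,0,0,1],[0.76,-0.09,0,0,0,0,1],[0.76,-0.09,0,0,0,0,1]]'; python3 -m jog '[[0.76,-0.09,0,0,0,0,1],[0,0,0,0,0,0,1],[0,0,0,0,0,0,1]]'; python3 - <<'E'
from plan import *
s=ctrl.get_state();print(s['joints'],s['time_s'])
w=ctrl.camera_params('wrist')
im,d=ctrl.grab_frame('wrist'); cv2.imwrite('pics/w2.png',im[:,:,::-1]); np.savez('pics/w2.npz',d=d,**w)
E
```

```text
time_s: 2.23
eef_pos: [0.4639, 0.0561, 0.2476]
ee_rot: [2.264, 2.176, -0.0]
wrist_force: [0.8, 0.1, 1.1]
width: 0.0919
time_s: 2.48
eef_pos: [0.4608, 0.0958, 0.2475]
ee_rot: [2.257, 2.185, 0.001]
wrist_force: [0.1, -0.7, 0.4]
width: 0.0918
[ 0.6181  0.2354 -0.9924  1.9488  0.2245  1.0726 -0.5024] 2.4833
```

View pics/w2.png

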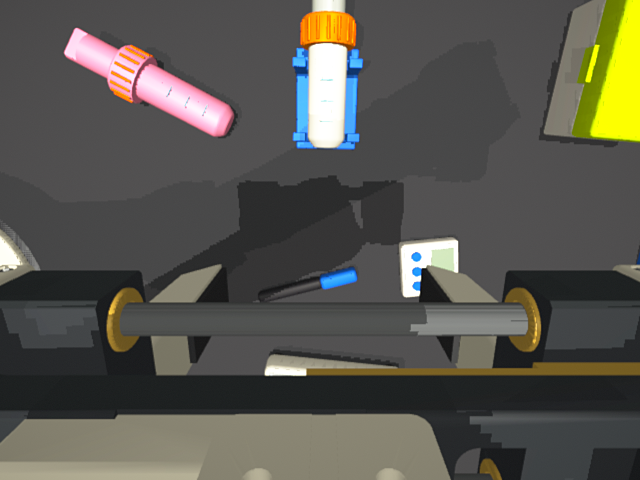

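The wrist view shows the chosen tube at (327,90): orange cap at (328,30), closed end at (326,147), blue cradles at rows ~62 and ~138. The pink decoy is well left at (150,85).

```bash
python3 - <<'E'
from h import *
from station import ctrl
im=cv2.imread('pics/w2.png')[:,:,::-1].copy(); w=np.load('pics/w2.npz')
T=ctrl.camera_params('top');S=ctrl.camera_params('scene')
m=mask(im,(0,0,130),(35,90,255),(300,45,55,105)); ys,xs=np.nonzero(m)
A=[]
for y in range(55,138,3):
    r=xs[ys==y]; a,b=r.min()-.5,r.max()+.5; A.append((*plane(w,((a+b)/2,y),.042)[:2],np.linalg.norm(plane(w,(b,y),.042)-plane(w,(a,y),.042))))
A=np.array(A); v=cv2.fitLine(A[:,:2].astype(np.float32),cv2.DIST_HUBER,0,1e-4,1e-5).ravel(); print('axis az',np.degrees(np.arctan2(v[1],v[0])),v[2:],'width',A[:,2].mean())
print('closed end row',ys.max(),plane(w,(326,ys.max()+.5),.042))
mo,s,c=big(mask(im,(5,150,100),(20,255,255),(290,5,80,50))); print('cap',s,c)
print('cap near edge',plane(w,(328,s[1]+s[3]-.5),.055),' far',plane(w,(328,s[1]-.5),.055))
print('tri cap w/top',tri(w,c,T,(221.5,273.3)),'w/scene',tri(w,c,S,(409.06,275.15)))
# blue cradle
mb=mask(im,(100,150,60),(125,255,255),(280,35,100,120)); yb,xb=np.nonzero(mb)
print('blue rows',yb.min(),yb.max()); print([(y,int((yb==y).sum())) for y in range(40,152,3)])
for r in (yb.min()-.5,yb.max()+.5): print(plane(w,(327,r),.05))
E
```

```text
axis az 86.62559 [0.4665 0.2047] width 0.0347922263971528
closed end row 147 [0.4642 0.152  0.042 ]
cap [ 300   11   56   40 1215] [327.7177  29.8519]
cap near edge [0.4685 0.2368 0.055 ]  far [0.4694 0.2685 0.055 ]
tri cap w/top (array([0.4693, 0.2521, 0.0589]), np.float64(0.0014938992759282734)) w/scene (array([0.4714, 0.253 , 0.0442]), np.float64(0.0077140290389847545))
blue rows 48 149
[(40, 0), (43, 0), (46, 0), (49, 13), (52, 23), (55, 23), (58, 29), (61, 32), (64, 32), (67, 30), (70, 26), (73, 23), (76, 23), (79, 23), (82, 23), (85, 24), (88, 23), (91, 23), (94, 23), (97, 23), (100, 23), (103, 23), (106, 23), (109, 22), (112, 22), (115, 23), (118, 23), (121, 23), (124, 22), (127, 22), (130, 22), (133, 28), (136, 29), (139, 30), (142, 27), (145, 30), (148, 39), (151, 0)]
[0.4677 0.2403 0.05  ]
[0.4651 0.1504 0.05  ]
```

```bash
python3 -m jog '[[0.67,0.01,0.6,0,0,0.05,1],[0.67,0.01,0.7,0,0,0,1],[0.66,0.01,0.7,0,0,0,1],[0,0,0,0,0,0,1],[0,0,0,0,0,0,1]]'; python3 - <<'E'
from plan import *
s=ctrl.get_state(); print(s['joints'])
rows([.466,.196,.0232],down(86.6),5)
E
```

```text
time_s: 2.95
eef_pos: [0.4655, 0.1822, 0.1567]
ee_rot: [-2.284, -2.152, 0.006]
wrist_force: [0.0, -0.5, 0.2]
width: 0.0915
[ 0.3193  0.44   -0.9098  1.9721  0.427   0.9385 -0.8653]
turn deg [-0.2937  0.0444 -0.0117] shift 0.134207132215972
[0.06, 0.0, 0.53, -0.0, 0.0, -0.0]
[0.06, 0.0, 0.53, -0.0, 0.0, -0.0]
[0.06, 0.0, 0.53, -0.0, 0.0, -0.0]
[0.06, -0.0, 0.53, -0.0, 0.0, -0.0]
[0.06, -0.0, 0.53, -0.0, 0.0, -0.0]
```

```bash
python3 -m jog '[[0.15,0,0.53,0,0,0,1],[0.14,0,0.53,0,0,0,1],[0,0,0.53,0,0,0,1],[0,0,0.53,0,0,0,1],[0,0,0,0,0,0,1],[0,0,0,0,0,0,1]]'; python3 - <<'E'
from plan import *
s=ctrl.get_state(); print(s['joints'])
rows([.466,.196,.0232],down(86.6),1)
w=ctrl.camera_params('wrist')
im,d=ctrl.grab_frame('wrist'); cv2.imwrite('pics/w3.png',im[:,:,::-1]); np.savez('pics/w3.npz',d=d,**w)
E
```

```text
time_s: 3.45
eef_pos: [0.4681, 0.1945, 0.053]
ee_rot: [2.291, 2.149, -0.003]
wrist_force: [0.3, 1.1, -0.6]
width: 0.0916
[ 0.1694  0.604  -0.7688  2.0201  0.6109  0.7618 -1.0369]
turn deg [-0.0614  0.1134 -0.2676] shift 0.02993586669427485
[0.03, -0.04, 0.6, -0.0, 0.0, -0.01]
```

View pics/w3.png

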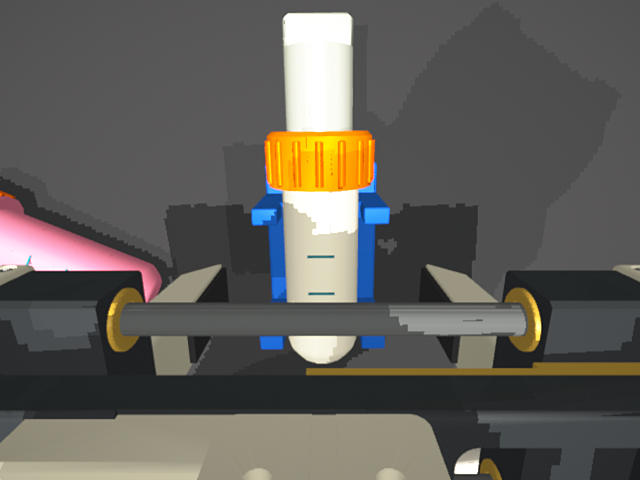

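The tube lies centred between the open fingers (axis column ~321 against the finger middle ~323). The cradles are at rows ~213 and ~341, and the flat at the shank end faces up at (318,28).

```bash
python3 - <<'E'
from h import *
im=cv2.imread('pics/w3.png')[:,:,::-1].copy(); w=np.load('pics/w3.npz')
for y in (60,90,120,235,265): 
    m=mask(im,(0,0,110),(35,90,255),(262,y,120,1)); xs=np.nonzero(m)[1]; print(y,xs.min(),xs.max(),plane(w,((xs.min()+xs.max())/2,y),.042),plane(w,(xs.max()+.5,y),.042)[0]-plane(w,(xs.min()-.5,y),.042)[0])
print('cradles',plane(w,(320,213),.05),plane(w,(320,341),.05),'tip',plane(w,(318,13),.05),'cap edges',plane(w,(320,190),.05),plane(w,(320,132),.06))
E
python3 -m jog '[[0.02,-0.03,0.6,0,0,0,1],[0,0,0,0,0,0,1],[0,0,0,0,0,0,1]]'
```

```text
60 284 352 [0.471  0.2959 0.042 ] 0.029771637350105573
90 284 352 [0.4702 0.2838 0.042 ] 0.03039483176200941
120 287 351 [0.4697 0.2711 0.042 ] 0.02924490368592786
235 285 357 [0.4671 0.2172 0.042 ] 0.035776174413471806
265 286 356 [0.4661 0.2015 0.042 ] 0.03562567315904075
cradles [0.4675 0.23   0.05  ] [0.4631 0.1634 0.05  ] tip [0.4722 0.3117 0.05  ] cap edges [0.4682 0.2407 0.05  ] [0.47   0.2659 0.06  ]
time_s: 3.75
eef_pos: [0.4665, 0.1977, 0.0241]
ee_rot: [2.288, 2.152, -0.001]
wrist_force: [-0.0, -0.0, 0.2]
width: 0.0919
```

```bash
python3 -m jog '[[0,0,0,0,0,0,-1],[0,0,0,0,0,0,-1],[0,0,0,0,0,0,-1],[0,0,0,0,0,0,-1],[0,0,0,0,0,0,-1],[0,0,0,0,0,0,-1],[0,0,0,0,0,0,-1],[0,0,0,0,0,0,-1]]' 35
```

```text
time_s: 4.42
eef_pos: [0.466, 0.1986, 0.023]
ee_rot: [2.287, 2.154, -0.0]
wrist_force: [0.1, 0.0, -0.2]
width: 0.0433
```

```bash
python3 -m jog '[[0,0,0,0,0,0,-1],[0,0,0,0,0,0,-1],[0,0,0,0,0,0,-1],[0,0,0,0,0,0,-1]]'; python3 -m jog '[[0,0,-0.1,0,0,0,-1],[0,0,-0.3,0,0,0,-1],[0,0,-0.4,0,0,0,-1],[0,0,-0.5,0,0,0,-1],[0,0,0,0,0,0,-1]]'
```

```text
time_s: 4.75
eef_pos: [0.467, 0.1986, 0.0232]
ee_rot: [2.287, 2.153, 0.002]
wrist_force: [3.5, -0.4, -0.9]
width: 0.0353
time_s: 5.17
eef_pos: [0.467, 0.2002, 0.0914]
ee_rot: [2.285, 2.154, 0.006]
wrist_force: [0.4, 1.9, -1.5]
width: 0.035
```

```bash
python3 -m jog '[[0,0,-0.7,0,0,0,-1],[0,0,-0.7,0,0,0,-1],[0,0,-0.7,0,-0.1,0,-1],[0,0,0,0,-0.1,0,-1]]'; python3 - <<'E'
from plan import *
s=ctrl.get_state(); print(s['joints'])
R=down(86.6)*Ro.from_rotvec([0,-np.pi/2,0]); rows(np.array([.492,-.173,.30])+R.apply([0,0,.0188]),R,16,pivot=.0188)
E
```

```text
time_s: 5.5
eef_pos: [0.4684, 0.1995, 0.1985]
ee_rot: [2.235, 2.1, -0.103]
wrist_force: [1.1, 0.7, -1.1]
width: 0.0352
[ 0.2152  0.4165 -0.9061  1.8852  0.4563  1.0992 -0.9517]
turn deg [  0.182  -84.3165  -0.4478] shift 0.3841599000608084
[-0.51, 0.06, -0.06, 0.0, -0.18, -0.0]
[-0.51, 0.06, -0.01, 0.0, -0.18, -0.0]
[-0.51, 0.06, 0.03, 0.0, -0.18, -0.0]
[-0.51, 0.06, 0.07, 0.0, -0.18, -0.0]
[-0.5, 0.06, 0.12, 0.0, -0.18, -0.0]
[-0.48, 0.06, 0.16, 0.0, -0.18, -0.0]
[-0.47, 0.06, 0.2, 0.0, -0.18, -0.0]
[-0.45, 0.06, 0.24, 0.0, -0.18, -0.0]
[-0.42, 0.06, 0.27, 0.0, -0.18, -0.0]
[-0.4, 0.06, 0.31, 0.0, -0.18, -0.0]
[-0.37, 0.06, 0.34, 0.0, -0.18, -0.0]
[-0.33, 0.06, 0.37, 0.0, -0.18, -0.0]
[-0.3, 0.06, 0.4, 0.0, -0.18, -0.0]
[-0.26, 0.06, 0.42, 0.0, -0.18, -0.0]
[-0.22, 0.06, 0.44, 0.0, -0.18, -0.0]
[-0.18, 0.06, 0.45, 0.0, -0.18, -0.0]
```

```bash
python3 -m jog '[[-0.51,0.06,-0.06,0,-0.18,0,-1],[-0.51,0.06,-0.01,0,-0.18,0,-1],[-0.51,0.06,0.03,0,-0.18,0,-1],[-0.51,0.06,0.07,0,-0.18,0,-1],[-0.5,0.06,0.12,0,-0.18,0,-1],[-0.48,0.06,0.16,0,-0.18,0,-1],[-0.47,0.06,0.2,0,-0.18,0,-1],[-0.45,0.06,0.24,0,-0.18,0,-1]]'; python3 - <<'E'
from plan import *
s=ctrl.get_state(); print(s['joints'])
R=down(86.6)*Ro.from_rotvec([0,-np.pi/2,0]); rows(np.array([.492,-.173,.30])+R.apply([0,0,.0188]),R,8,pivot=.0188)
E
```

```text
time_s: 6.17
eef_pos: [0.4776, -0.0022, 0.2388]
ee_rot: [1.792, 1.691, -0.784]
wrist_force: [-0.6, -0.0, -2.6]
width: 0.0349
[-0.0194  0.5243 -0.6665  1.8632  0.8553  1.6077 -1.0923]
turn deg [  0.0193 -42.795    0.0669] shift 0.19128699232621674
[-0.44, 0.06, 0.25, 0.0, -0.19, 0.0]
[-0.41, 0.06, 0.29, 0.0, -0.19, 0.0]
[-0.38, 0.06, 0.32, 0.0, -0.19, 0.0]
[-0.35, 0.06, 0.35, 0.0, -0.19, 0.0]
[-0.32, 0.06, 0.38, 0.0, -0.19, 0.0]
[-0.28, 0.06, 0.41, 0.0, -0.19, 0.0]
[-0.24, 0.06, 0.43, 0.0, -0.19, 0.0]
[-0.2, 0.06, 0.44, 0.0, -0.19, 0.0]
```

```bash
python3 -m jog '[[-0.44,0.06,0.25,0,-0.19,0,-1],[-0.41,0.06,0.29,0,-0.19,0,-1],[-0.38,0.06,0.32,0,-0.19,0,-1],[-0.35,0.06,0.35,0,-0.19,0,-1],[-0.32,0.06,0.38,0,-0.19,0,-1],[-0.28,0.06,0.41,0,-0.19,0,-1],[-0.24,0.06,0.43,0,-0.19,0,-1],[-0.2,0.06,0.44,0,-0.19,0,-1]]';python3 -m jog '[[0,0,0,0,0,0,-1],[0,0,0,0,0,0,-1]]'; python3 - <<'E'
from plan import *
s=ctrl.get_state(); print(s['joints'])
R=down(86.6)*Ro.from_rotvec([0,-np.pi/2,0]); rows(np.array([.492,-.173,.30])+R.apply([0,0,.0188]),R,1,pivot=.0188)
print(Ro.from_rotvec(s['ee_rot']).as_matrix(), s['eef_pos']-Ro.from_rotvec(s['ee_rot']).apply([0,0,.0188]))
for n in('scene','top','wrist'):
    w=ctrl.camera_params(n)
    im,d=ctrl.grab_frame(n); cv2.imwrite(f'pics/{n}4.png',im[:,:,::-1]); np.savez(f'pics/{n}4.npz',d=d,**w)
a=cv2.imread('pics/scene4.png')[110:270,230:430]; b=cv2.imread('pics/top4.png')[180:340,300:460]
cv2.imwrite('pics/c4.png',np.hstack([cv2.resize(a,(450,360),interpolation=cv2.INTER_CUBIC),cv2.resize(b,(350,360),interpolation=cv2.INTER_CUBIC)]))
E
```

```text
time_s: 6.83
eef_pos: [0.4907, -0.1915, 0.3006]
ee_rot: [1.242, 1.174, -1.259]
wrist_force: [0.1, -0.8, -1.5]
width: 0.0349
time_s: 7.0
eef_pos: [0.4896, -0.1922, 0.2995]
ee_rot: [1.244, 1.176, -1.263]
wrist_force: [0.2, 0.6, -1.8]
width: 0.035
[-0.1073  0.7627 -0.3293  1.9595  1.2794  1.9457 -1.22  ]
turn deg [-0.1138  0.5809  0.2624] shift 0.0015045950383841397
[-0.01, 0.03, -0.01, -0.0, 0.02, 0.01]
[[-0.0052  0.9981 -0.0613]
 [-0.0098 -0.0613 -0.9981]
 [-0.9999 -0.0046  0.0101]] [ 0.4908 -0.1735  0.2993]
```

View pics/c4.png

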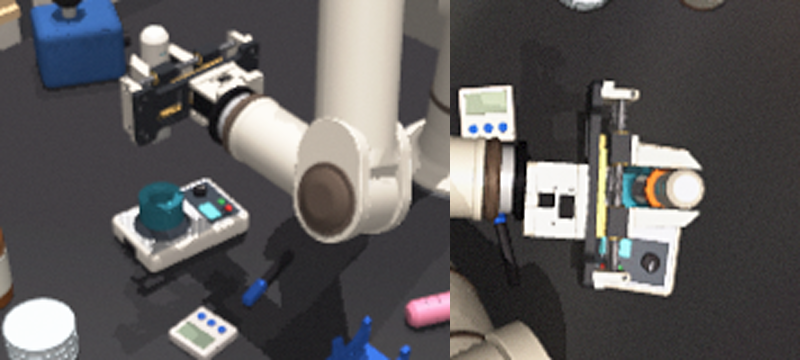

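View pics/wrist4.png

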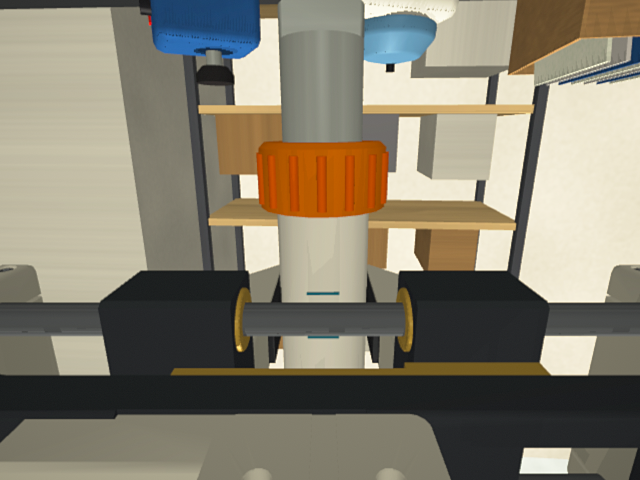

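Wrist view, world-down pointing up in the picture: the tube hangs cap down, with the cap at (322,180) and the shank at (321,80), straight in the picture. Scene and top crops show it upright above the hub. Now the tilt and lateral offset.

```bash
python3 - <<'E'
from h import *
from station import ctrl
w=np.load('pics/wrist4.npz'); im=cv2.imread('pics/wrist4.png')[:,:,::-1].copy(); d=w['d']
g=cv2.cvtColor(im,cv2.COLOR_RGB2GRAY)
def pt(u,v,dd):
    X=np.linalg.solve(w['intrinsics'],[u,v,1.])*dd; return w['R'].T@(X-w['t'])
for v,r in ((50,.015),(80,.015),(110,.015),(130,.015),(235,.018),(265,.018)):
    row=d[v]; c=row[322]; ins=[u for u in range(240,410) if 0<row[u]<c+.025]
    a,b=min(ins),max(ins)
    n=np.median(row[316:329]); um=(a+b)/2
    # front point then push by radius along horizontal view dir (world -y ~ tool z)
    P=pt(um,v,n); f=w['R'].T@np.array([0,0,1]); f[2]=0; f/=np.linalg.norm(f)
    print(v,a,b,P,'axis',P+f*r)
s=ctrl.get_state(); print(s['eef_pos'],s['wrist_force'],s['ft_torque'])
E
```

```text
50 279 363 [ 0.4905 -0.1572  0.2043] axis [ 0.4896 -0.1721  0.2043]
80 280 363 [ 0.4907 -0.1565  0.2132] axis [ 0.4898 -0.1715  0.2132]
110 281 362 [ 0.4906 -0.1567  0.2224] axis [ 0.4898 -0.1717  0.2224]
130 282 362 [ 0.4908 -0.1564  0.2287] axis [ 0.4899 -0.1714  0.2287]
235 278 367 [ 0.4911 -0.1539  0.2645] axis [ 0.4901 -0.1718  0.2645]
265 280 366 [ 0.4913 -0.1535  0.2757] axis [ 0.4903 -0.1715  0.2757]
[ 0.491  -0.1903  0.3008] [ 0.1565  0.6257 -0.9777] [ 1.5159 -0.1662 -0.0032]
```

```bash
python3 -m jog '[[0.4,0.03,0.0,0,0.02,0.01,-1],[0.4,0,0,0,0,0,-1],[0.4,0,0,0,0,0,-1],[0.4,0,0,0,0,0,-1],[0,0,0,0,0,0,-1],[0,0,0,0,0,0,-1]]'; python3 - <<'E'
from plan import *
s=ctrl.get_state(); print(s['joints'])
print(Ro.from_rotvec(s['ee_rot']).as_matrix(), s['eef_pos']-Ro.from_rotvec(s['ee_rot']).apply([0,0,.0188]))
w=ctrl.camera_params('wrist')
im,d=ctrl.grab_frame('wrist'); cv2.imwrite('pics/w5.png',im[:,:,::-1]); np.savez('pics/w5.npz',d=d,**w)
print(ctrl.get_state()['eef_pos'])
E
```

```text
time_s: 7.65
eef_pos: [0.4927, -0.1907, 0.2211]
ee_rot: [1.256, 1.179, -1.249]
wrist_force: [0.6, -0.5, -0.6]
width: 0.0352
[-0.1178  0.9116 -0.3146  1.924   1.2785  1.9096 -1.342 ]
[[ 0.0042  0.9983 -0.059 ]
 [ 0.0014 -0.059  -0.9983]
 [-1.      0.0041 -0.0016]] [ 0.4938 -0.172   0.2211]
[ 0.4929 -0.1908  0.2219]
```

View pics/w5.png

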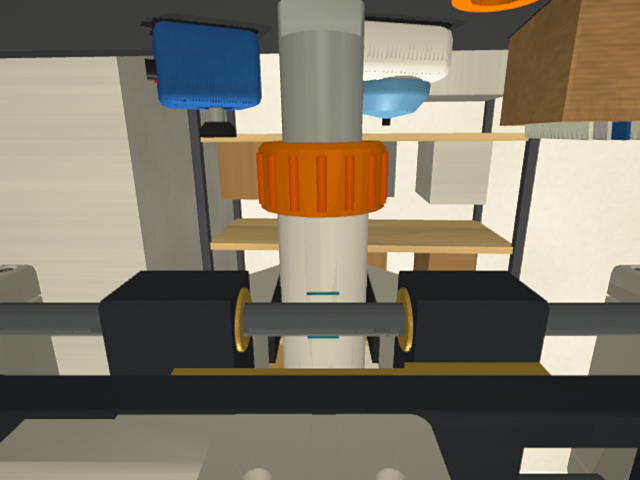

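```bash
cat > axis.py <<'E'
from h import *
import sys
def run(f):
    w=np.load(f); d=w['d']
    def pt(u,v,dd):
        X=np.linalg.solve(w['intrinsics'],[u,v,1.])*dd; return w['R'].T@(X-w['t'])
    A=[]
    for v,r in [(v,.015) for v in range(40,132,6)]+[(v,.018) for v in range(225,280,6)]:
        row=d[v]; c=row[322]; ins=[u for u in range(240,410) if 0<row[u]<c+.025]
        um=(min(ins)+max(ins))/2; n=np.median(row[316:329])
        f=w['R'].T@np.array([0,0,1]); f[2]=0; f/=np.linalg.norm(f); A.append(pt(um,v,n)+f*r)
    A=np.array(A)
    for k in (0,1):
        c=np.polyfit(A[:,2],A[:,k],1); print('xy'[k],'mean',A[:,k].mean(),'deg',np.degrees(np.arctan(c[0])))
run(sys.argv[1])
E
python3 axis.py pics/w5.npz
python3 - <<'E'
from plan import *
T=ctrl.camera_params('top'); S=ctrl.camera_params('scene')
im,d=ctrl.grab_frame('scene'); cv2.imwrite('pics/s5.png',im[:,:,::-1]); c=im[130:250,250:360]; cv2.imwrite('pics/s5c.png',cv2.resize(c,None,fx=5,fy=5,interpolation=cv2.INTER_CUBIC)[:,:,::-1])
E
```

```text
x mean 0.492289038370496 deg 0.30679173709709506
y mean -0.1712094110399987 deg -0.17715881049717333
```

View pics/s5c.png

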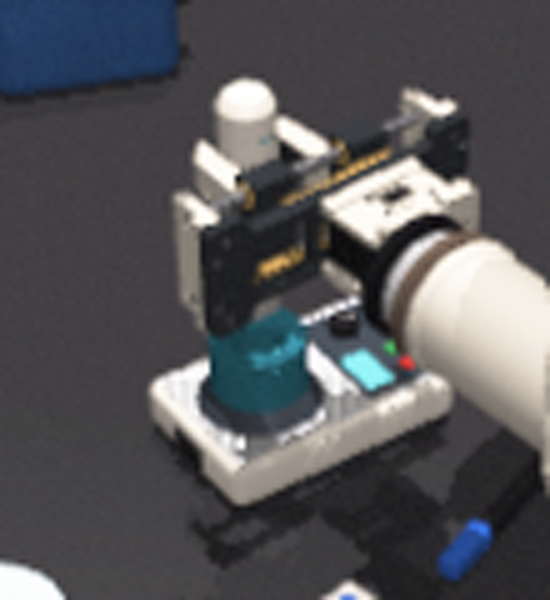

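```bash
python3 -m jog '[[0.2,-0.01,0.03,0,0,0,-1],[0.2,0,0,0,0,0,-1],[0.1,0,0,0,0,0,-1],[0,0,0,0,0,0,-1]]' 20; python3 -m jog '[[0.1,0,0,0,0,0,-1],[0,0,0,0,0,0,-1]]'
```

```text
time_s: 8.08
eef_pos: [0.4917, -0.1932, 0.195]
ee_rot: [1.256, 1.178, -1.25]
wrist_force: [-0.1, -0.1, -1.6]
width: 0.035
time_s: 8.25
eef_pos: [0.4919, -0.193, 0.1904]
ee_rot: [1.256, 1.178, -1.25]
wrist_force: [-0.1, -0.3, -1.3]
width: 0.0353
```

```bash
python3 -m jog '[[0.1,0,0,0,0,0,-1],[0.05,0,0,0,0,0,-1],[0,0,0,0,0,0,-1]]'; python3 -m jog '[[0.1,0,0,0,0,0,-1],[0,0,0,0,0,0,-1]]'
```

```text
time_s: 8.5
eef_pos: [0.492, -0.193, 0.1831]
ee_rot: [1.256, 1.178, -1.249]
wrist_force: [-0.0, 0.4, -1.8]
width: 0.0352
time_s: 8.67
eef_pos: [0.492, -0.193, 0.178]
ee_rot: [1.256, 1.178, -1.249]
wrist_force: [0.3, 0.2, -1.1]
width: 0.0353
```

```bash
python3 -m jog '[[0.1,0,0,0,0,0,-1],[0.06,0,0,0,0,0,-1],[0,0,0,0,0,0,-1]]'; python3 -m jog '[[0.04,0,0,0,0,0,-1],[0,0,0,0,0,0,-1]]'; python3 -m jog '[[0.04,0,0,0,0,0,-1],[0,0,0,0,0,0,-1]]'
```

```text
time_s: 8.92
eef_pos: [0.4921, -0.193, 0.17]
ee_rot: [1.256, 1.178, -1.25]
wrist_force: [0.1, -0.4, -1.1]
width: 0.0352
time_s: 9.08
eef_pos: [0.4922, -0.193, 0.1684]
ee_rot: [1.256, 1.177, -1.249]
wrist_force: [0.3, 0.0, -2.1]
width: 0.035
time_s: 9.25
eef_pos: [0.4921, -0.1932, 0.1676]
ee_rot: [1.255, 1.175, -1.25]
wrist_force: [-0.8, 0.3, 2.7]
width: 0.0351
```

```bash
python3 -m jog '[[0,0,0,0,0,0,0.2],[0,0,0,0,0,0,0.2],[0,0,0,0,0,0,0.2],[0,0,0,0,0,0,0.2],[0,0,0,0,0,0,0.2],[0,0,0,0,0,0,0.2]]'; python3 - <<'E'
from plan import *
w=ctrl.camera_params('wrist')
im,d=ctrl.grab_frame('wrist'); cv2.imwrite('pics/w6.png',im[:,:,::-1]); np.savez('pics/w6.npz',d=d,**w)
E
python3 axis.py pics/w6.npz
```

```text
time_s: 9.75
eef_pos: [0.4922, -0.193, 0.1667]
ee_rot: [1.256, 1.177, -1.249]
wrist_force: [-0.4, -0.7, -0.1]
width: 0.0552
x mean 0.4927587185441259 deg -1.741193670369626
y mean -0.1647345514583987 deg -14.960020829566176
```

View pics/w6.png

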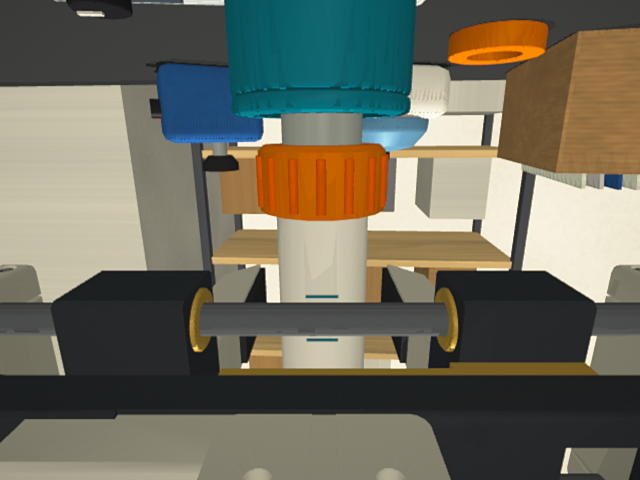

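```bash
python3 - <<'E'
from kin import *
from plan import *
P=np.load('P.npy'); s=ctrl.get_state(); q=s['joints']; pp,_=fk(q,P); print('model err',pp-s['eef_pos'])
H=np.array([.492,-.173,0]); R0=Ro.from_rotvec(s['ee_rot'])
seq=[('back',s['eef_pos']+R0.apply([0,0,-.06]),R0)]
b=seq[0][1]
for k in range(1,5): seq.append((f't{k}',b+[0,0,.03*k],R0*Ro.from_rotvec([0,np.pi/8*k,0])))
seq+=[('over',H+[0,0,.28],down(86.6)),('low',H+[0,0,.165],down(86.6))]+[(f'yaw{a}',H+[0,0,.165],down(86.6+a)) for a in (20,40,60,83,95)]
for n,p,R in seq:
    o=ik(p,R,P,n=2,q0=q,w=.05); print(n,o[0] if o else None); q=o[0] if o else q
E
```

```text
model err [-0.0174  0.0515 -0.0732]
back [-0.1307  0.869  -0.3141  1.9195  1.3055  1.912  -1.3242]
t1 [ 0.0253  0.5932 -0.443   1.978   1.1921  1.6288 -1.1249]
t2 [ 0.2303  0.3598 -0.5188  1.9712  0.9522  1.3358 -0.8204]
t3 [ 0.4681  0.2132 -0.5459  1.9119  0.5549  1.1455 -0.3898]
t4 [ 0.7051  0.1754 -0.5516  1.8252  0.0981  1.1635  0.0618]
over [ 0.75    0.2011 -0.5253  1.8121  0.1096  1.1572  0.1298]
low [ 0.6921  0.3635 -0.4813  1.924   0.2112  0.9033  0.0467]
yaw20 [ 0.7518  0.3764 -0.5572  1.9232  0.2488  0.9099  0.3615]
yaw40 [ 0.8121  0.3923 -0.6352  1.9224  0.2895  0.9183  0.674 ]
yaw60 [ 0.8726  0.4117 -0.715   1.9215  0.3337  0.929   0.9836]
yaw83 [ 0.9419  0.4395 -0.8092  1.9204  0.3897  0.9449  1.3355]
yaw95 [ 0.977   0.4563 -0.8585  1.9198  0.4209  0.955   1.5178]
```

```bash
python3 -m jog '[[0,0,0,0,0,0,0.6],[0,0,0,0,0,0,0.6],[0,0,0,0,0,0,0.6],[0,0,-0.1,0,0,0,0.6],[0,0,-0.4,0,0,0,0.6],[0,0,-0.5,0,0,0,0.6],[0,0,-0.3,0,0,0,0.6],[0,0,0,0,0,0,0.6]]'; python3 -c "
from plan import *
s=ctrl.get_state();print(s['joints'])
R=down(86.6); rows([.491,-.14,.29],R,14)"
```

```text
time_s: 10.47
eef_pos: [0.4971, -0.1239, 0.1659]
ee_rot: [1.256, 1.182, -1.244]
wrist_force: [-0.2, 0.8, 0.4]
width: 0.0735
[-0.2208  1.0405 -0.326   1.8197  1.2004  1.9424 -1.4061]
turn deg [ 0.4255 89.7391 -0.0546] shift 0.1252855634617433
[-0.18, -0.01, 0.02, 0.0, 0.22, -0.0]
[-0.18, -0.01, 0.0, 0.0, 0.22, -0.0]
[-0.18, -0.01, -0.02, 0.0, 0.22, -0.0]
[-0.17, -0.01, -0.04, 0.0, 0.22, -0.0]
[-0.17, -0.01, -0.06, 0.0, 0.22, -0.0]
[-0.16, -0.01, -0.07, 0.0, 0.22, -0.0]
[-0.15, -0.01, -0.09, 0.0, 0.22, -0.0]
[-0.14, -0.01, -0.11, 0.0, 0.22, -0.0]
[-0.13, -0.01, -0.12, 0.0, 0.22, -0.0]
[-0.11, -0.01, -0.14, 0.0, 0.22, -0.0]
[-0.1, -0.01, -0.15, 0.0, 0.22, -0.0]
[-0.08, -0.01, -0.16, 0.0, 0.22, -0.0]
[-0.06, -0.01, -0.17, 0.0, 0.22, -0.0]
[-0.04, -0.01, -0.17, 0.0, 0.22, -0.0]
```

```bash
python3 -m jog '[[-0.18,0,-0.02,0,0.22,0,0.9],[-0.18,0,-0.02,0,0.22,0,0.9],[-0.18,0,-0.04,0,0.22,0,0.9],[-0.17,0,-0.05,0,0.22,0,0.9],[-0.17,0,-0.06,0,0.22,0,0.9],[-0.16,-0.01,-0.07,0,0.22,0,0.9],[-0.15,-0.01,-0.09,0,0.22,0,0.9],[-0.14,-0.01,-0.11,0,0.22,0,0.9]]';python3 -m jog '[[-0.13,-0.01,-0.12,0,0.22,0,0.9],[-0.11,-0.01,-0.14,0,0.22,0,0.9],[-0.1,-0.01,-0.15,0,0.22,0,0.9],[-0.08,-0.01,-0.16,0,0.22,0,0.9],[-0.06,-0.01,-0.17,0,0.22,0,0.9],[-0.04,-0.01,-0.17,0,0.22,0,0.9],[0,0,0,0,0,0,0.9],[0,0,0,0,0,0,0.9]]'; python3 - <<'E'
from plan import *
s=ctrl.get_state();print(s['joints'])
w=ctrl.camera_params('wrist')
im,d=ctrl.grab_frame('wrist'); cv2.imwrite('pics/w7.png',im[:,:,::-1]); np.savez('pics/w7.npz',d=d,**w)
im,d=ctrl.grab_frame('scene'); cv2.imwrite('pics/s7.png',im[:,:,::-1])
R=down(86.6); rows([.491,-.173,.27],R,2)
E
```

```text
time_s: 11.13
eef_pos: [0.4941, -0.1315, 0.2391]
ee_rot: [1.884, 1.772, -0.666]
wrist_force: [-0.0, -0.8, -0.3]
width: 0.0875
time_s: 11.8
eef_pos: [0.4894, -0.1404, 0.2912]
ee_rot: [2.276, 2.128, -0.031]
wrist_force: [0.0, 0.9, -0.7]
width: 0.0875
[ 0.8355  0.2056 -0.718   1.8234  0.1817  1.1616 -0.0111]
turn deg [ 0.1941  1.7942 -0.0206] shift 0.04192823983936044
[-0.36, 0.04, 0.22, 0.0, 0.03, -0.0]
[-0.36, 0.04, 0.21, 0.0, 0.03, -0.0]
```

View pics/w7.png

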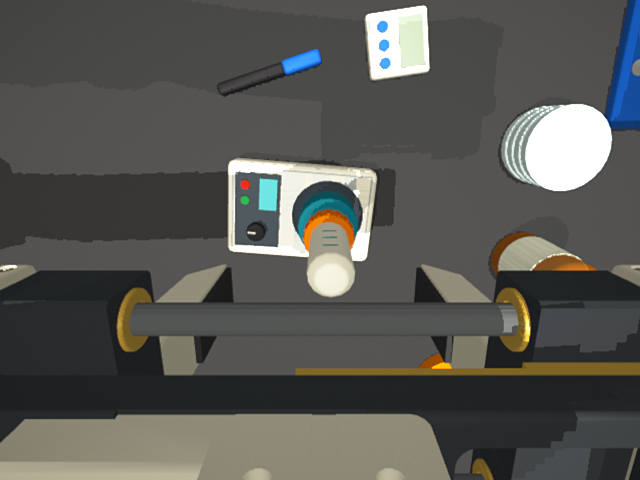

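View pics/s7.png

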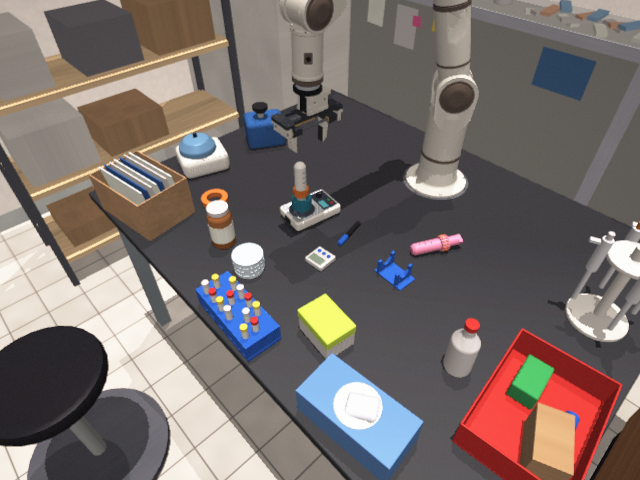

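The tube stands by itself in the hub (scene (300,188); wrist view: dome of the closed end at (331,274)). Rest and bystanders look unmoved.

```bash
python3 - <<'E'
from plan import *
w=np.load('pics/w7.npz'); d=w['d']
c=d[275,331]; print('dome depth',c)
m=((d>0)&(abs(d-c)<.012)).astype(np.uint8); k=np.zeros_like(m);k[240:300,300:362]=m[240:300,300:362]
cs=max(cv2.findContours(k,cv2.RETR_EXTERNAL,cv2.CHAIN_APPROX_NONE)[0],key=len); (x,y),r=cv2.minEnclosingCircle(cs); print(x,y,r)
for u in ((x,y),(331,274)): print(plane(w,u,.203),plane(w,u,.214))
X=np.linalg.solve(w['intrinsics'],[x,y,1])*c; print('depth pt',w['R'].T@(X-w['t']))
R=down(86.6); rows([.492,-.173,.25],R,2)
E
```

```text
dome depth 0.25514925
330.53363037109375 271.53887939453125 24.78260040283203
[ 0.4919 -0.1718  0.203 ] [ 0.4919 -0.1669  0.214 ]
[ 0.4921 -0.1738  0.203 ] [ 0.4921 -0.1688  0.214 ]
depth pt [ 0.4919 -0.1678  0.2119]
turn deg [ 0.1941  1.7942 -0.0206] shift 0.054586541582032314
[-0.35, 0.04, 0.42, 0.0, 0.03, -0.0]
[-0.36, 0.05, 0.41, 0.0, 0.03, -0.0]
```

```bash
python3 -m jog '[[-0.33,0.04,0.42,0,0.03,0,0.9],[-0.33,0.05,0.42,0,0.03,0,0.9],[0,0,0,0,0,0,0.9],[0,0,0,0,0,0,0.9]]'; python3 - <<'E'
from plan import *
rows([.492,-.1725,.168],down(86.6),3)
E
```

```text
time_s: 12.23
eef_pos: [0.4918, -0.1697, 0.2479]
ee_rot: [-2.285, -2.156, -0.002]
wrist_force: [0.3, 0.4, 0.3]
width: 0.087
turn deg [ 0.038  -0.0587  0.0562] shift 0.07991319155956526
[-0.02, 0.0, 0.53, 0.0, -0.0, 0.0]
[-0.02, 0.0, 0.53, 0.0, -0.0, 0.0]
[-0.02, 0.0, 0.53, 0.0, -0.0, 0.0]
```

```bash
python3 -m jog '[[-0.02,0,0.53,0,0,0,0.9],[-0.02,0,0.53,0,0,0,0.9],[-0.02,0,0.53,0,0,0,0.9],[0,0,0,0,0,0,0.9]]';  python3 -m jog '[[0,0,0,0,0,0,-0.1],[0,0,0,0,0,0,-0.1],[0,0,0,0,0,0,-0.1],[0,0,0,0,0,0,-0.1],[0,0,0,0,0,0,-0.1],[0,0,0,0,0,0,-0.1]]' 8; python3 - <<'E'
from plan import *
s=ctrl.get_state();print(s['joints'])
im,d=ctrl.grab_frame('wrist'); cv2.imwrite('pics/w8.png',im[:,:,::-1])
E
```

```text
time_s: 12.57
eef_pos: [0.4905, -0.1709, 0.1666]
ee_rot: [-2.28, -2.156, -0.001]
wrist_force: [-1.6, 0.1, -0.3]
width: 0.0873
time_s: 13.07
eef_pos: [0.4938, -0.1743, 0.1713]
ee_rot: [2.283, 2.15, 0.006]
wrist_force: [-0.2, -0.5, 0.2]
width: 0.0517
[ 0.8301  0.3777 -0.6558  1.9196  0.2841  0.9303 -0.0221]
```

View pics/w8.png

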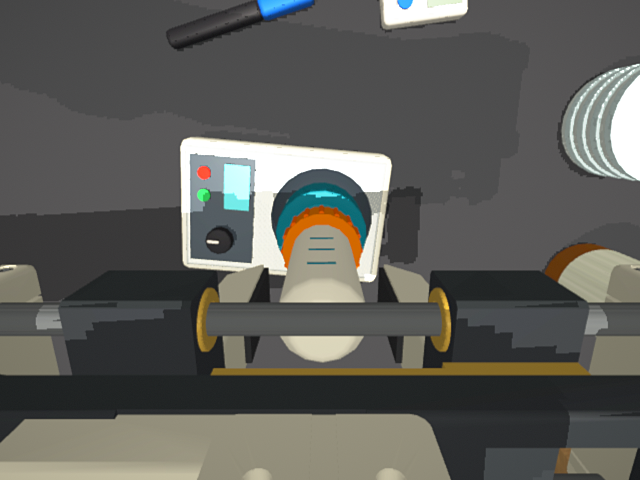

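```bash
python3 -m jog '[[0,0,0,0,0,0,-1],[0,0,0,0,0,0,-1],[0,0,0,0,0,0,-1],[0,0,0,0,0,0,-1],[0,0,0,0,0,0,-1]]' 8;  python3 -m jog '[[0,0,0,0,0,0,-1],[0,0,0,0,0,0,-1]]'
```

```text
time_s: 13.53
eef_pos: [0.4933, -0.1741, 0.1706]
ee_rot: [2.284, 2.151, 0.005]
wrist_force: [-1.4, 0.1, 2.6]
width: 0.0359
time_s: 13.7
eef_pos: [0.4933, -0.1741, 0.1706]
ee_rot: [2.284, 2.151, 0.005]
wrist_force: [-1.0, -0.3, 2.7]
width: 0.0354
```

```bash
python3 -m jog '[[0,0,0,0,0,-0.2,-1],[0,0,0,0,0,-0.2,-1],[0,0,0,0,0,-0.2,-1],[0,0,0,0,0,-0.2,-1],[0,0,0,0,0,0,-1]]' ;  python3 -m jog '[[0,0,0,0,0,-0.2,-1],[0,0,0,0,0,-0.2,-1],[0,0,0,0,0,-0.2,-1],[0,0,0,0,0,-0.2,-1],[0,0,0,0,0,0,-1]]'; python3 - <<'E'
from plan import *
s=ctrl.get_state();print(s['joints'],s['wrist_force'],s['ft_torque'])
w=ctrl.camera_params('wrist'); im,d=ctrl.grab_frame('wrist'); cv2.imwrite('pics/w9.png',im[:,:,::-1])
np.savez('pics/w9.npz',d=d,**w)
E
```

```text
time_s: 14.12
eef_pos: [0.4936, -0.1741, 0.1706]
ee_rot: [1.806, 2.565, 0.005]
wrist_force: [-0.5, -1.1, 3.4]
width: 0.0359
time_s: 14.53
eef_pos: [0.4936, -0.174, 0.1705]
ee_rot: [1.265, 2.87, 0.004]
wrist_force: [-0.0, 0.1, 2.1]
width: 0.0356
[ 0.9611  0.4267 -0.8282  1.9162  0.3808  0.9567  0.6954] [-0.0451  0.1038  2.1323] [ 0.0131 -0.0276  0.0243]
```

View pics/w9.png

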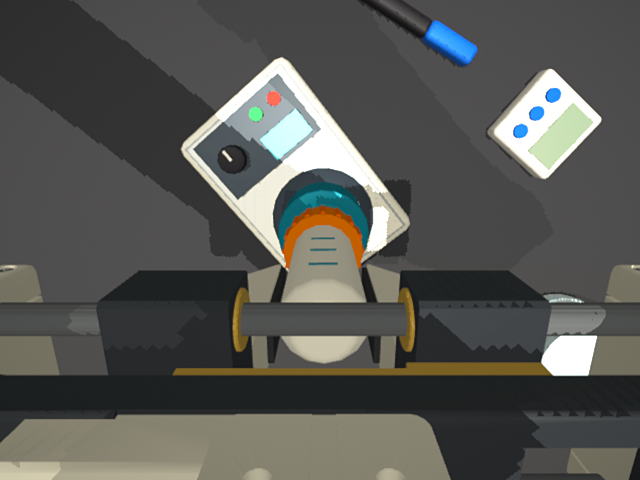

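```bash
python3 -m jog '[[0,0,0,0,0,-0.2,-1],[0,0,0,0,0,-0.2,-1],[0,0,0,0,0,-0.2,-1],[0,0,0,0,0,-0.2,-1],[0,0,0,0,0,-0.2,-1],[0,0,0,0,0,0,-1]]' ;  python3 -m jog '[[0,0,0,0,0,-0.2,-1],[0,0,0,0,0,0,-1],[0,0,0,0,0,0,-1]]'; python3 -c "
from plan import *
s=ctrl.get_state();print(s['joints'],s['wrist_force'],s['ft_torque']);R=Ro.from_rotvec(s['ee_rot']).as_matrix();print(np.degrees(np.arctan2(R[1,0],R[0,0])))"
```

```text
time_s: 15.08
eef_pos: [0.4929, -0.1735, 0.1698]
ee_rot: [0.518, 3.095, 0.003]
wrist_force: [0.8, 1.1, -1.2]
width: 0.0359
time_s: 15.33
eef_pos: [0.493, -0.1737, 0.17]
ee_rot: [0.371, 3.115, 0.002]
wrist_force: [0.2, 1.7, -2.1]
width: 0.0359
[ 1.0553  0.4776 -0.9617  1.9147  0.467   0.9876  1.2149] [ 0.1902  1.6697 -2.0617] [ 0.4642 -0.1582 -0.0056]
166.40912810107352
```

```bash
python3 -m jog '[[0,0,0,0,0,-0.11,-1],[0,0,0,0,0,0,-1]]' ;  python3 -m jog '[[0,0,0.04,0,0,0,-1],[0,0,0.04,0,0,0,-1],[0,0,0,0,0,0,-1]]'
```

```text
time_s: 15.5
eef_pos: [0.4931, -0.1736, 0.1702]
ee_rot: [0.28, 3.125, 0.001]
wrist_force: [0.0, 1.2, -1.8]
width: 0.0358
time_s: 15.75
eef_pos: [0.4931, -0.1738, 0.166]
ee_rot: [0.279, 3.125, 0.001]
wrist_force: [-0.1, 1.7, -2.3]
width: 0.0359
```

```bash
python3 -m jog '[[0,0,0.04,0,0,0,-1],[0,0,0.04,0,0,0,-1],[0,0,0,0,0,0,-1]]' ;  python3 -m jog '[[0,0,0.02,0,0,0,-1],[0,0,0.02,0,0,0,-1],[0,0,0,0,0,0,-1]]'
```

```text
time_s: 16.0
eef_pos: [0.4932, -0.1739, 0.162]
ee_rot: [0.276, 3.125, 0.001]
wrist_force: [0.9, 1.5, -2.6]
width: 0.0357
time_s: 16.25
eef_pos: [0.4936, -0.1741, 0.1607]
ee_rot: [0.275, 3.124, -0.0]
wrist_force: [-1.6, 2.6, 2.6]
width: 0.0354
```

```bash
python3 -m jog '[[0,0,0,0,0,0,0.3],[0,0,0,0,0,0,0.3],[0,0,0,0,0,0,0.3],[0,0,0,0,0,0,0.3],[0,0,0,0,0,0,0.5],[0,0,0,0,0,0,0.5]]'; python3 -m jog '[[0,0,-0.1,0,0,0,0.5],[0,0,-0.4,0,0,0,0.5],[0,0,-0.6,0,0,0,0.5],[0,0,-0.6,0,0,0,0.5],[0,0,-0.6,0,0,0,0.5],[0,0,-0.6,0,0,0,0.5]]'; python3 - <<'E'
from plan import *
for n in('scene','top','wrist'):
    w=ctrl.camera_params(n)
    im,d=ctrl.grab_frame(n); cv2.imwrite(f'pics/{n}10.png',im[:,:,::-1]); np.savez(f'pics/{n}10.npz',d=d,**w)
a=cv2.imread('pics/scene10.png')[140:240,250:360]
cv2.imwrite('pics/c10.png',cv2.resize(a,(660,600),interpolation=cv2.INTER_CUBIC))
E
```

```text
time_s: 16.75
eef_pos: [0.4934, -0.1742, 0.1604]
ee_rot: [0.276, 3.124, -0.0]
wrist_force: [0.1, 0.8, 0.8]
width: 0.0669
time_s: 17.25
eef_pos: [0.4925, -0.1736, 0.3072]
ee_rot: [0.274, 3.125, 0.0]
wrist_force: [-1.3, -0.4, -0.2]
width: 0.0689
```

View pics/c10.png

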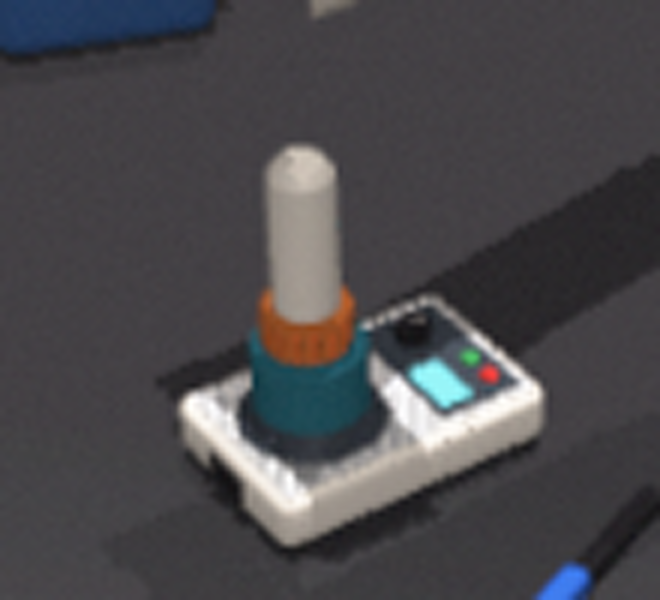

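View pics/wrist10.png

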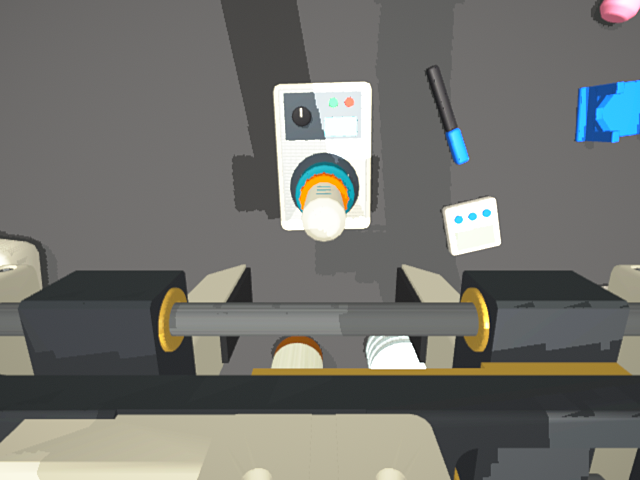

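The scene crop shows the orange cap sitting straight on the teal hub, with no shank visible (cap/hub seam at about (305,355)). The wrist view has the tube upright at (324,205). Next I'll check the seating height in numbers and look for moved bystanders.

```bash
python3 - <<'E'
from h import *
def pts(f,box):
    w=np.load(f); d=w['d']; x,y,ww,hh=box; v,u=np.mgrid[y:y+hh,x:x+ww]; z=d[y:y+hh,x:x+ww]; X=np.linalg.solve(w['intrinsics'],np.stack([u.ravel(),v.ravel(),np.ones(u.size)]))*z.ravel()
    return (w['R'].T@(X-w['t'][:,None])).T[z.ravel()>0]
for f,b in (('pics/w7.npz',(300,240,62,60)),('pics/wrist10.npz',(295,185,60,60)),('pics/scene10.npz',(285,155,30,40))):
    P=pts(f,b); Q=P[(abs(P[:,0]-.492)<.03)&(abs(P[:,1]+.173)<.03)]; print(f,'top z',np.percentile(Q[:,2],[95,99]),'xy of top',Q[Q[:,2]>np.percentile(Q[:,2],95)][:,:2].mean(0))
# deck height refs
for f,b in (('pics/w7.npz',(285,175,12,40)),('pics/wrist10.npz',(282,150,8,40))): print('deck z',np.median(pts(f,b)[:,2]))
# triangulate dome top apex col in scene/wrist
a=cv2.imread('pics/top0.png').astype(int);b=cv2.imread('pics/top10.png').astype(int)
D=(abs(a-b).max(2)>45).astype(np.uint8)*255; cv2.imwrite('pics/diff_top.png',np.hstack([D[90:350,:400]]))
a=cv2.imread('pics/scene0.png').astype(int);b=cv2.imread('pics/scene10.png').astype(int)
D=(abs(a-b).max(2)>45).astype(np.uint8)*255; cv2.imwrite('pics/diff_scene.png',D)
E
```

```text
pics/w7.npz top z [0.2146 0.2151] xy of top [ 0.4923 -0.1721]
pics/wrist10.npz top z [0.2045 0.2051] xy of top [ 0.4902 -0.1733]
pics/scene10.npz top z [0.2021 0.2033] xy of top [ 0.4965 -0.1725]
deck z 0.04003534683542872
deck z 0.039826232806415215
```

View pics/diff_scene.png

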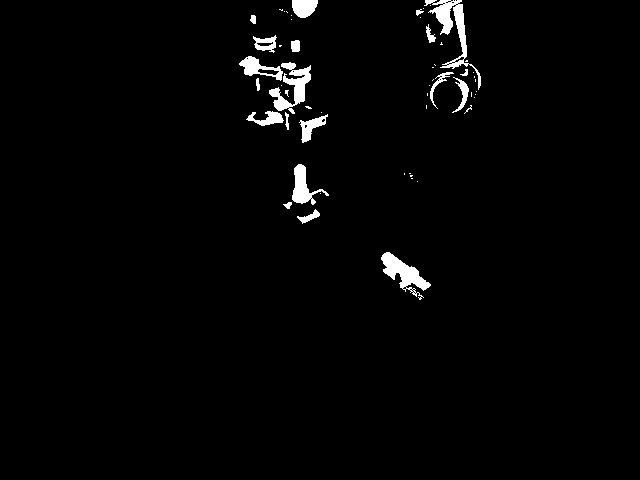

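The closed end dropped from 214.6 mm to 204.5 mm, against 204 mm when seated, so the tube is fully down. The before/after difference shows only the arm, the tube and shadows.

```bash
python3 -c "
from station import ctrl
print(ctrl.get_state()['time_s']); print(ctrl.hand_in())"
```

```text
17.4
the job is handed in; nothing more can be done
None
```

The mixing tube is standing by itself in the disperser hub, cap down and seated flush, and I handed the job in at 17.4 s.

**What I did:** I lifted the tube off the rest with the gripper pointing down, turned it cap-down and stood it on the coupling's lands. I then let go, took hold again from above with 8 N and turned it about 83°. It then sank about 9.5 mm under light guidance until the cap met the hub. The largest force I read while doing this was about 4 N.

**Last checks:**
- **Seating:** The closed end dropped from 214.6 to 204.5 mm above the bench in the wrist camera, against 204 mm expected when seated. The scene camera reads slightly lower, 202–203 mm. The scene picture shows no gap under the cap.
- **Upright:** The tube looks upright in the pictures. The two cameras put its top 6 mm apart in x, which I take as noise on the small dome.
- **Bystanders:** Comparing the scene pictures before and after, only the arm, the tube and shadows changed. I made the same comparison from the top camera but did not view it.

**What disagreed:** My fitted arm model was up to 7 cm out with the gripper sideways, so I used it only to check reach. The hub position differed by 2–3 mm between cameras, which the flared bore took up without force.

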